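# Shift the masking tape rolls from the carry rack to the bench rack

### The arm

A 6-joint arm with a two-finger parallel gripper is mounted at the origin on a cart in front of the work surface, level with it; the furniture and walls round the work are solid. World frame = base frame: x ahead of the robot, y to its left, z up, the work surface at z = 0. Lengths are in m, angles in rad, forces in N, time in s.
With the tool pointing down it reaches from about 0.25 to 0.775 m from the base axis. Payload 4 kg.
Tool frame: the origin (TCP) lies at the centre of the arm's flange, where the gripper is bolted on; the fingertips stand 199 mm ahead of it and the grasp point (between the pads) lies 180 mm ahead of it; z points along the fingers, y is the line along which they close (so a half turn about z gives the same grasp; the last joint's range is limited). The gripper opens to 94 mm and grips with 3 to 60 N. Pads are 16 mm wide; open, the fingers measure 119 mm over their backs; the gripper's body (75 mm by 177 mm) begins 78 mm behind the grasp point.
Start: joints at [1.101, 0.087, 1.371, -0, 1.684, -0.103], TCP at [0.197, 0.513, 0.405] pointing down, gripper open.
Joint ranges: [-3.1, 3.1], [-0.76, 2.03], [0.27, 2.55], [-1.08, 4.22], [0.17, 2.65], [-2.57, 2.57]. Speed limits (rad/s): [2.79, 2.79, 3.14, 3.14, 3.14, 3.14].

### API

Orientations are given as [roll, pitch, yaw] about the fixed x, y, z axes, in that order (R = Rz(yaw) Ry(pitch) Rx(roll)).
In Python, from bench import robot, eyes, models gives the robot as it stands.
- The arm moves only by the tool step_arm, never from a script. Its argument "commands" is a list that holds one entry, the list of rows, each a list of 7 numbers: the shift along the tool's x, y, z in mm, then the turn, a rotation vector about the tool's x, y, z in rad, then the finger opening in mm, from 0 to 94. In form: [[[tx, ty, tz, wx, wy, wz, gripper], ...]]. A call has 1 to 20 rows; each row shifts and turns the commanded pose from where the row before left it, along the tool's axes as they then stand; what a row does not reach is not made up. A row lasts 1/8 s, in which the tool goes at most 62.5 mm and 10.7 degrees, less where a joint would pass 70% of its speed; a pose out of reach is approached as far as the arm can. A call is refused whole if a number of a shift passes 62.5 or a number of a turn 0.188, either way. A call with a gripper value outside its range is refused whole. The fingers move at their own pace and stop on an object; the grip force is fixed at half the most. Time passes only in rows, so rows that do not move let the fingers close. It gives the time, the measured TCP pose, the force, the opening and the grip force at its end, in the units of the state.
- robot.get_obs(): the state, without advancing time (a new reading comes with each control period).
- eyes.snapshot(name): name is "scene" or "top"; returns a dict with "color" (480x640x3 uint8, red, green, blue), "camera_matrix" (3x3 intrinsics, pixels), "eye" and "rotation" of the camera in the world. Camera axes: x right, y up, looking along -z (the intrinsics and any distortion apply to the point x, -y, -z); pixel columns grow to the right and rows downward; lengths in m; the calibration is good to about 2 mm. A picture is of the moment at which its call begins. There is no depth.
- robot.close_job(): hands the job in; it is judged then, once.
Trained networks look in a picture, given as the dict that the camera call returned (one of the last four; its "shot" number tells which), for a name from the list of things; names that differ only in an ending like _2 or _b are one class to them, and where a whole thing is asked for, a point or a joint stands for the part that bears it (a point fixed in the world has none). Each returns a list of dicts, best first, with "confidence" (0 to 1); they miss things now and then, are a little off and sometimes report something else, mostly with a low value. They report only what shows in the picture. A call takes as long as a camera call. They do not tell look-alikes from the thing itself.
- models.masks_of(picture, query): "mask" (480x640 bool, what is visible of it) and "xy" ([column, row] in pixels, amid what is visible of it).
- models.tip_of(picture, query): "xy" ([column, row] in pixels: a listed point, or the origin of a listed thing).
The state is a dict: "time": time; "joint_positions": joint angles; "qvel": joint speeds; "joint_torque": joint torques, N m; "tool_pos": TCP position; "ee_rot": TCP orientation; "wrist_force": force on the tool from outside, world axes, zero at the start; "wrist_torque": the same for the moment, N m; "width": finger opening in m; "finger_force": force on a finger pad.
Only numpy, scipy, OpenCV 4.12 (cv2) and the standard library are available. Lean on these libraries where they do the work, as an engineer would, in place of code of your own. Each camera call takes 0.05 s, during which the arm holds its last target. There are 200 camera calls.

### The job

Move the four rolls of masking tape that stand in the plywood carry rack over to the empty wire brackets of the grey bench rack. The bench brackets are made to different tape widths and stand in an order of their own, so put each roll into the one bracket that fits its width, standing upright and fully down on its cradle, and let go of it.

Things in the scene. Friction and masses are not known exactly. Their poses are not given: they have to be found in the camera images.
- roll_15: masking tape roll, narrowest, yellow-brown: 15 mm wide, 100 mm across, hole about 76 mm. Stands on edge in a wire bracket of the carry rack (plywood board, hand slot at each end). Origin: centre of the hole, mid-width; y is the roll's axis (level), flat faces 7.5 mm either side; top 50 mm above the origin. Grasp from above across the faces, at the top of the rim.
- roll_24: masking tape roll, second narrowest, yellow-brown: 24 mm wide, 104 mm across, hole about 76 mm. Stands on edge in a wire bracket of the carry rack (plywood board, hand slot at each end). Origin: centre of the hole, mid-width; y is the roll's axis (level), flat faces 12 mm either side; top 52 mm above the origin. Grasp from above across the faces, at the top of the rim.
- roll_36: masking tape roll, second widest, beige: 36 mm wide, 108 mm across, hole about 76 mm. Stands on edge in a wire bracket of the carry rack (plywood board, hand slot at each end). Origin: centre of the hole, mid-width; y is the roll's axis (level), flat faces 18 mm either side; top 54 mm above the origin. Grasp from above across the faces, at the top of the rim.
- roll_48: masking tape roll, widest, beige: 48 mm wide, 112 mm across, hole about 76 mm. Stands on edge in a wire bracket of the carry rack (plywood board, hand slot at each end). Origin: centre of the hole, mid-width; y is the roll's axis (level), flat faces 24 mm either side; top 56 mm above the origin. Grasp from above across the faces, at the top of the rim.
- bracket_15: fixed wire bracket for the 15 mm roll, one of four 76 mm apart, in any order, on the bench rack (grey steel strip). Two hoops, 20 mm clear gap along y, flaring 7 mm a side from 44 mm up to their tops at 62 mm; 78 mm long in x. Roll rests on two cross rods at x = +-30 mm. Origin: centre of its underside, z up. Seated roll: centre 58 mm above the origin, axis along y.
- bracket_24: fixed wire bracket for the 24 mm roll, one of four 76 mm apart, in any order, on the bench rack (grey steel strip). Two hoops, 29 mm clear gap along y, flaring 7 mm a side from 44 mm up to their tops at 62 mm; 78 mm long in x. Roll rests on two cross rods at x = +-30 mm. Origin: centre of its underside, z up. Seated roll: centre 60 mm above the origin, axis along y.
- bracket_36: fixed wire bracket for the 36 mm roll, one of four 76 mm apart, in any order, on the bench rack (grey steel strip). Two hoops, 41 mm clear gap along y, flaring 7 mm a side from 44 mm up to their tops at 62 mm; 78 mm long in x. Roll rests on two cross rods at x = +-30 mm. Origin: centre of its underside, z up. Seated roll: centre 62 mm above the origin, axis along y.
- bracket_48: fixed wire bracket for the 48 mm roll, one of four 76 mm apart, in any order, on the bench rack (grey steel strip). Two hoops, 53 mm clear gap along y, flaring 7 mm a side from 44 mm up to their tops at 62 mm; 78 mm long in x. Roll rests on two cross rods at x = +-30 mm. Origin: centre of its underside, z up. Seated roll: centre 65 mm above the origin, axis along y.
There are look-alikes about, which are no part of the job. What is shaped like the roll_36 but orange is not meant. Leave any green look-alike of the roll_24 alone.

How it is judged:
At the end, for the whole second after the job is handed in: Each of the four rolls sits in the bench bracket of its own width: centred within 10 mm along and 7 mm across the bracket, within 6 mm of its seated height, its axis within 0.17 rad of the bracket's, at rest and released (x of roll_15 in the frame of bracket_15 between -0.01 and 0.01 m and y of roll_15 in the frame of bracket_15 between -0.007 and 0.007 m and z of roll_15 in the frame of bracket_15 between 0.0517 and 0.0637 m and angle between the y axis of roll_15 and the y axis of bracket_15, either way round below 0.17 rad and linear speed of each of roll_15, roll_24, roll_36, roll_48 below 0.02 m/s and angular speed of each of roll_15, roll_24, roll_36, roll_48 below 0.3 rad/s and contact force between the fingers and roll_15 below 0.1 N and x of roll_24 in the frame of bracket_24 between -0.01 and 0.01 m and y of roll_24 in the frame of bracket_24 between -0.007 and 0.007 m and z of roll_24 in the frame of bracket_24 between 0.0541 and 0.0661 m and angle between the y axis of roll_24 and the y axis of bracket_24, either way round below 0.17 rad and contact force between the fingers and roll_24 below 0.1 N and x of roll_36 in the frame of bracket_36 between -0.01 and 0.01 m and y of roll_36 in the frame of bracket_36 between -0.007 and 0.007 m and z of roll_36 in the frame of bracket_36 between 0.0565 and 0.0685 m and angle between the y axis of roll_36 and the y axis of bracket_36, either way round below 0.17 rad and contact force between the fingers and roll_36 below 0.1 N and x of roll_48 in the frame of bracket_48 between -0.01 and 0.01 m and y of roll_48 in the frame of bracket_48 between -0.007 and 0.007 m and z of roll_48 in the frame of bracket_48 between 0.0588 and 0.0708 m and angle between the y axis of roll_48 and the y axis of bracket_48, either way round below 0.17 rad and contact force between the fingers and roll_48 below 0.1 N); the robot touches nothing.
It also fails if it takes over 134 s, if anything falls off the work surface, if the arm or the gripper's body presses on something with over 40 N, if the wrist force passes 120 N, or if a joint passes its speed limit or range.

## Working session

There is one attempt and no reset: what is moved stays moved. The work goes in short steps, Python scripts to look and compute and a tool call to move; the robot and the scene stay as the last step left them, time stands still between calls to the robot, and variables do not carry over. Pictures are saved under pics/ and viewed, at most 14 in all, crops included, and the job is handed in when it is done.

Besides the shell and the picture viewer there is one more tool, called after ">>>" in YAML: its name, and indented under it one key for each argument. step_arm: Moves the arm, as the interface text tells. Its arguments: {"type":"object","properties":{"commands":{"type":"array"}},"required":["commands"]}

```bash
mkdir -p pics; cat > h.py <<'E'
import numpy as np, cv2
from bench import robot, eyes, models
def save(p,n): cv2.imwrite('pics/'+n, p["color"][:,:,::-1])
def ray(p,xy):
    K=np.array(p["camera_matrix"]); d=np.linalg.inv(K)@[xy[0],xy[1],1]
    d=np.array([d[0],-d[1],-d[2]]); return np.array(p["eye"]),np.array(p["rotation"])@d
def atz(p,xy,z):
    e,d=ray(p,xy); return e+d*(z-e[2])/d[2]
def proj(p,X):
    c=np.array(p["rotation"]).T@(np.array(X)-p["eye"]); c=np.array([c[0],-c[1],-c[2]])
    u=np.array(p["camera_matrix"])@c; return u[:2]/u[2]
E
python3 - <<'E'
from h import *
np.set_printoptions(precision=3,suppress=True)
o=robot.get_obs(); print(o)
for n in("scene","top"):
    p=eyes.snapshot(n); save(p,n+"0.png"); print(n,p.keys(),p["eye"],p["rotation"],p["camera_matrix"])
    for w in (15,24,36,48):
        for t in("roll_","bracket_"):
            q=t+str(w); z=0.06 if t=="roll_" else 0.0
            print(q,"tip",[(np.round(r["xy"]),round(r["confidence"],2),atz(p,r["xy"],z)[:2]) for r in models.tip_of(p,q)][:4],"mask",[(np.round(r["xy"]),round(r["confidence"],2)) for r in models.masks_of(p,q)][:4])
E
```

```text
{'time': 0.0, 'joint_positions': array([ 1.101,  0.088,  1.372,  0.   ,  1.684, -0.103]), 'qvel': array([ 0.001, -0.001,  0.   , -0.001,  0.001,  0.001]), 'joint_torque': array([  0.001, -34.018, -30.243,   0.072,   0.033,  -0.   ]), 'tool_pos': array([0.197, 0.513, 0.404]), 'ee_rot': array([-3.139, -0.   ,  2.775]), 'wrist_force': array([-0.039,  0.078, -0.089]), 'wrist_torque': array([-0.02 ,  0.015, -0.019]), 'finger_force': 0.0, 'width': 0.09408930902211124}
scene dict_keys(['color', 'camera_matrix', 'eye', 'rotation', 'shot']) [ 0.656 -0.938  0.596] [ 1.115 -0.011  0.162] [[470.7     0.    322.761]
 [  0.    470.7   233.879]
 [  0.      0.      1.   ]]Traceback (most recent call last):
  File "<stdin>", line 9, in <module>
  File "h.py", line 8, in atz
    e,d=ray(p,xy); return e+d*(z-e[2])/d[2]
                                       ~^^^
IndexError: invalid index to scalar variable.
```

```bash
cat > h.py <<'E'
import numpy as np, cv2
from scipy.spatial.transform import Rotation as Ro
from bench import robot, eyes, models
np.set_printoptions(precision=3,suppress=True)
def save(p,n): cv2.imwrite('pics/'+n, p["color"][:,:,::-1])
def rot(p): return Ro.from_euler('xyz',p["rotation"]).as_matrix()
def ray(p,xy):
    K=np.array(p["camera_matrix"]); d=np.linalg.inv(K)@[xy[0],xy[1],1]
    return np.array(p["eye"]),rot(p)@[d[0],-d[1],-d[2]]
def atz(p,xy,z):
    e,d=ray(p,xy); return e+d*(z-e[2])/d[2]
def proj(p,X):
    c=rot(p).T@(np.array(X)-p["eye"]); c=np.array([c[0],-c[1],-c[2]])
    u=np.array(p["camera_matrix"])@c; return u[:2]/u[2]
E
python3 - <<'E'
from h import *
for n in("scene","top"):
    p=eyes.snapshot(n); save(p,n+"0.png"); print(n,p["eye"],p["rotation"],p["camera_matrix"][0])
    for w in (15,24,36,48):
        for t in("roll_","bracket_"):
            q=t+str(w); z=0.06 if t=="roll_" else 0.0
            print(q,"tip",[(np.round(r["xy"]),round(r["confidence"],2),atz(p,r["xy"],z)[:2]) for r in models.tip_of(p,q)][:4],"mask",[(np.round(r["xy"]),round(r["confidence"],2)) for r in models.masks_of(p,q)][:4])
E
```

```text
scene [ 0.656 -0.938  0.596] [ 1.115 -0.011  0.162] [470.7     0.    322.761]
roll_15 tip [(array([272., 225.]), 0.95, array([0.343, 0.173])), (array([333., 231.]), 0.93, array([0.508, 0.164])), (array([340., 216.]), 0.81, array([0.515, 0.263])), (array([343., 208.]), 0.8, array([0.514, 0.324]))] mask [(array([354., 185.]), 0.96), (array([386., 198.]), 0.87), (array([335., 223.]), 0.85), (array([275., 227.]), 0.74)]
bracket_15 tip [(array([328., 367.]), 0.77, array([ 0.564, -0.281])), (array([353., 319.]), 0.72, array([ 0.595, -0.128])), (array([307., 398.]), 0.62, array([ 0.54, -0.36])), (array([341., 344.]), 0.59, array([ 0.58 , -0.212]))] mask [(array([307., 395.]), 0.86), (array([326., 360.]), 0.85), (array([350., 317.]), 0.62), (array([344., 339.]), 0.57)]
roll_24 tip [(array([272., 225.]), 0.95, array([0.343, 0.173])), (array([333., 231.]), 0.93, array([0.508, 0.164])), (array([340., 216.]), 0.81, array([0.515, 0.263])), (array([343., 208.]), 0.8, array([0.514, 0.324]))] mask [(array([354., 185.]), 0.96), (array([386., 198.]), 0.87), (array([335., 223.]), 0.85), (array([275., 2
[... 3910 characters left out ...]
65)]
roll_48 tip [(array([308., 221.]), 0.86, array([0.517, 0.147])), (array([170., 185.]), 0.86, array([0.609, 0.504])), (array([298., 286.]), 0.79, array([0.351, 0.172])), (array([243., 220.]), 0.75, array([0.52 , 0.314]))] mask [(array([278., 223.]), 0.93), (array([138., 238.]), 0.8), (array([243., 219.]), 0.79), (array([297., 288.]), 0.68)]
bracket_48 tip [(array([504., 210.]), 0.97, array([ 0.557, -0.382])), (array([447., 200.]), 0.96, array([ 0.586, -0.229])), (array([473., 210.]), 0.95, array([ 0.557, -0.299])), (array([419., 194.]), 0.57, array([ 0.603, -0.154]))] mask [(array([499., 211.]), 0.95), (array([474., 209.]), 0.91), (array([448., 198.]), 0.91), (array([422., 194.]), 0.65)]
```

View pics/scene0.png

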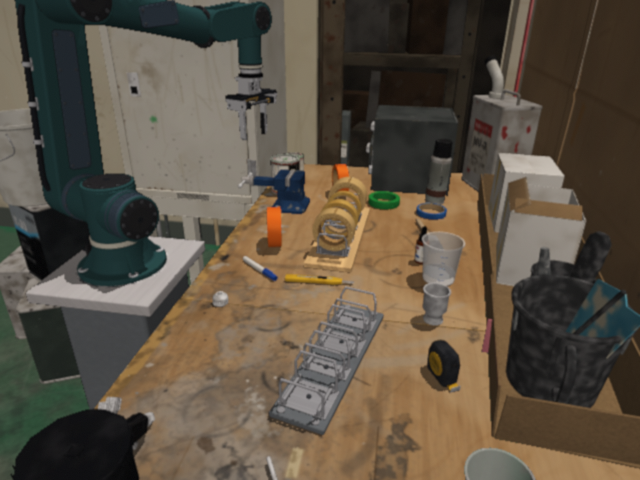

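View pics/top0.png

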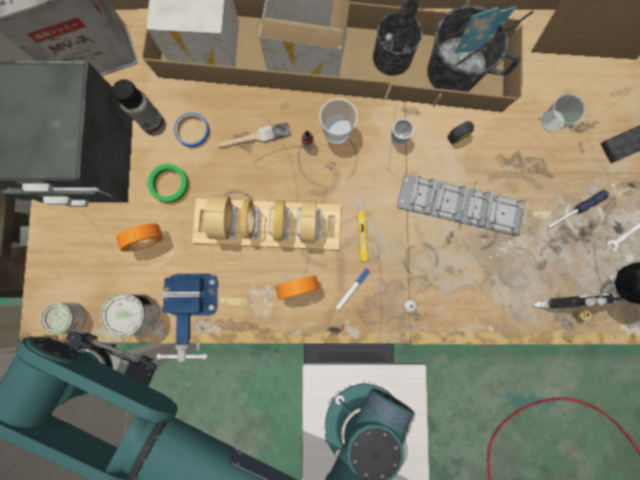

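```bash
python3 - <<'E'
from h import *
t=cv2.imread('pics/top0.png'); s=cv2.imread('pics/scene0.png')
a=cv2.resize(t[190:260,185:350],None,fx=4.8,fy=4.8,interpolation=cv2.INTER_CUBIC)
b=cv2.resize(t[165:245,390:535],None,fx=4.8,fy=4.8,interpolation=cv2.INTER_CUBIC)
W=800
im=np.zeros((a.shape[0],W,3),np.uint8); im[:,:a.shape[1]]=a[:,:W]
cv2.imwrite('pics/ca.png',im); cv2.imwrite('pics/cb.png',b)
c=cv2.resize(s[280:435,265:390],None,fx=3.8,fy=3.8,interpolation=cv2.INTER_CUBIC)
d=cv2.resize(s[170:275,300:380],None,fx=4,fy=4,interpolation=cv2.INTER_CUBIC)
im=np.zeros((590,800,3),np.uint8); im[:c.shape[0],:c.shape[1]]=c; im[:d.shape[0],480:480+d.shape[1]]=d
cv2.imwrite('pics/cc.png',im)
e=np.zeros((600,800,3),np.uint8); k=cv2.resize(a,None,fx=.8,fy=.8); k=k[:, :800]; b2=cv2.resize(b,None,fx=.85,fy=.85)
e[:k.shape[0],:k.shape[1]]=k; e[270:270+b2.shape[0],:b2.shape[1]]=b2; cv2.imwrite('pics/cab.png',e)
E
```

```text
(no output)
```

View pics/cab.png

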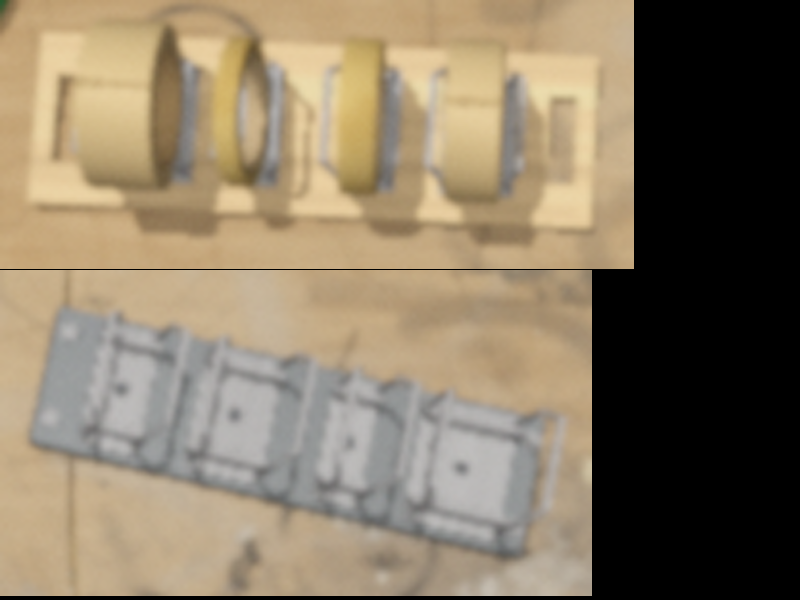

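View pics/cc.png

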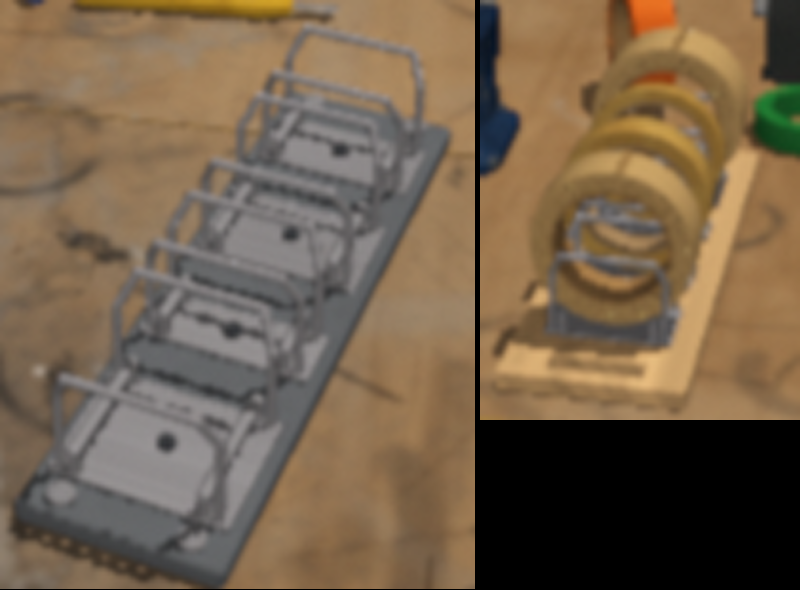

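```bash
cat >> h.py <<'E'
def tri(p,a,q,b):
    e1,d1=ray(p,a); e2,d2=ray(q,b); d1/=np.linalg.norm(d1); d2/=np.linalg.norm(d2)
    A=np.c_[d1,-d2]; t=np.linalg.lstsq(A,e2-e1,rcond=None)[0]
    x,y=e1+t[0]*d1,e2+t[1]*d2; return (x+y)/2,np.linalg.norm(x-y)
E
python3 - <<'E'
from h import *
import pickle
s=eyes.snapshot("scene"); t=eyes.snapshot("top"); pickle.dump((s,t),open('st.pkl','wb'))
T=[(390+u/4.08,165+(v-270)/4.08) for u,v in [(122,388),(235,413),(350,442),(461,467)]]
S=[(265+u/3.8,280+v/3.8) for u,v in [(340,150),(291,233),(232,330),(167,442)]]
for a,b in zip(T,S): print(tri(t,a,s,b))
# carry board corners top view at z=.015 / carry scene corners
for u,v in [(42,32),(600,58),(592,228),(28,202)]: print(atz(t,(185+u/3.84,190+v/3.84),.012))
# rolls, masks
for p,n in((s,'scene'),(t,'top')):
    for r in models.masks_of(p,"roll_48"):
        ys,xs=np.nonzero(r["mask"]); c=p["color"][r["mask"]].mean(0)
        print(n,r["xy"],round(r["confidence"],2),xs.min(),xs.max(),ys.min(),ys.max(),c)
E
```

```text
(array([ 0.599, -0.152,  0.017]), np.float64(0.0011339293601839247))
(array([ 0.582, -0.226,  0.018]), np.float64(0.0007045533542350453))
(array([ 0.563, -0.3  ,  0.018]), np.float64(0.0017203112596880575))
(array([ 0.546, -0.373,  0.017]), np.float64(0.0010277410223057707))
[0.586 0.45  0.012]
[0.568 0.059 0.012]
[0.449 0.065 0.012]
[0.466 0.455 0.012]
scene [274.4, 224.7] 0.95 267 281 207 246 [184.347  83.456  26.742]
scene [336.5, 221.8] 0.89 312 354 207 250 [133.948 105.017  65.561]
scene [342.0, 191.3] 0.82 330 359 191 207 [139.186 105.401  52.545]
scene [355.0, 187.6] 0.82 328 366 177 208 [148.538 116.697  71.883]
scene [384.9, 199.4] 0.77 368 398 191 208 [32.587 87.507 37.392]
scene [340.2, 205.7] 0.63 321 357 199 235 [139.217 108.441  61.47 ]
scene [338.7, 174.3] 0.53 332 348 164 190 [169.153  85.996  33.71 ]
top [243.7, 217.1] 0.87 241 255 199 238 [172.077 148.615 102.069]
top [218.9, 218.8] 0.83 204 232 195 239 [183.177 159.757 116.232]
top [309.8, 222.5] 0.81 300 316 200 242 [199.132 175.628 129.789]
top [296.2, 287.0] 0.72 276 318 276 298 [215.135 134.099  55.006]
top [138.1, 236.1] 0.68 116 162 222 251 [185.496 120.479  56.634]
top [279.9, 220.7] 0.64 273 285 199 240 [184.763 158.825 100.175]
```

```bash
cat >> h.py <<'E'
def cyl(p,c,yaw,R,w):
    th=np.linspace(0,2*np.pi,60); a=np.array([-np.sin(yaw),np.cos(yaw),0]); b=np.array([np.cos(yaw),np.sin(yaw),0])
    P=[c+R*np.cos(t)*b+R*np.sin(t)*np.array([0,0,1])+k*w/2*a for t in th for k in(-1,1)]
    u=np.array([proj(p,x) for x in P]); return np.r_[u.min(0),u.max(0)]
E
python3 - <<'E'
from h import *
import pickle
from scipy.optimize import least_squares
s,t=pickle.load(open('st.pkl','rb'))
m={48:(204,195,232,239),15:(241,199,255,238),24:(273,199,285,240),36:(300,200,316,242)}
hs={36:.074,15:.07,24:.072,48:.077}
for w,R in((48,.056),(15,.05),(24,.052),(36,.054)):
    b=np.array(m[w],float)+[-.5,-.5,.5,.5]
    f=lambda q:cyl(t,np.array([q[0],q[1],hs[w]]),-.046,R,w/1000)-b
    r=least_squares(f,[.5,.2]); print(w,r.x,r.fun)
b=np.array([312,207,354,250],float)+[-.5,-.5,.5,.5]
f=lambda q:np.r_[cyl(s,q,-.046,.054,.036)-b, cyl(t,q,-.046,.054,.036)-(np.array(m[36])+[-.5,-.5,.5,.5])]
r=least_squares(f,[.5,.1,.07]); print(r.x,r.fun)
# hoop overlay
D=np.array([[.599,-.152],[.582,-.226],[.563,-.300],[.546,-.373]])
c=D.mean(0); v=np.linalg.svd(D-c)[2][0]; v*=np.sign(v[1]); yaw=np.arctan2(-v[0],v[1]); print(c,yaw,(D-c)@v)
C=[c+v*.076*k for k in(1.5,.5,-.5,-1.5)]; u=np.array([v[1],-v[0]])
out=[]
for p,(r0,r1,c0,c1),k in((s,(280,435,265,390),3.8),(t,(165,245,390,535),4.08)):
    im=cv2.resize(p["color"][r0:r1,c0:c1,::-1],None,fx=k,fy=k,interpolation=cv2.INTER_CUBIC)
    for gs,col in(([.020,.041,.029,.053],(0,0,255)),([.029,.041,.020,.053],(0,255,0))):
        for q,g in zip(C,gs):
            for sg in(-1,1):
                L=[(-.039,g/2+.0015,.0),(-.039,g/2+.0015,.044),(-.039,g/2+.0085,.062),(.039,g/2+.0085,.062),(.039,g/2+.0015,.044),(.039,g/2+.0015,0)]
                P=[proj(p,[*(q+u*x+v*sg*y),.014+z]) for x,y,z in L]
                P=np.array([((a-c0+.5)*k,(b-r0+.5)*k) for a,b in P],np.int32)
                cv2.polylines(im,[P],False,col,1)
    out.append(im)
e=np.zeros((595,800,3),np.uint8); e[:590,:475]=out[0][:590,:475]; cv2.imwrite('pics/ov_s.png',e[:,:480])
cv2.imwrite('pics/ov_t.png',out[1])
E
```

```text
48 [0.523 0.372] [-0.181 -0.105  0.199  0.103]
15 [0.521 0.299] [ 1.134  0.204 -1.233 -0.198]
24 [0.518 0.219] [-0.409  0.295  0.444 -0.294]
36 [0.514 0.146] [ 0.133 -0.146 -0.14   0.146]
[0.512 0.146 0.076] [ 0.056 -0.052  0.901 -0.073  0.193  0.281 -0.051  0.654]
[ 0.573 -0.263] -0.2369915540086291 [ 0.114  0.038 -0.038 -0.113]Traceback (most recent call last):
  File "<stdin>", line 29, in <module>
ValueError: could not broadcast input array from shape (589,475,3) into shape (590,475,3)
```

```bash
python3 - <<'E'
from h import *
import pickle
s,t=pickle.load(open('st.pkl','rb'))
D=np.array([[.599,-.152],[.582,-.226],[.563,-.300],[.546,-.373]])
c=D.mean(0); v=np.linalg.svd(D-c)[2][0]; v*=np.sign(v[1])
C=[c+v*.076*k for k in(1.5,.5,-.5,-1.5)]; u=np.array([v[1],-v[0]]); print(np.array(C))
for n,p,(r0,r1,c0,c1),k in(('s',s,(280,400,290,390),4.9),('t',t,(165,245,390,535),5.5)):
    im=cv2.resize(p["color"][r0:r1,c0:c1,::-1],None,fx=k,fy=k,interpolation=cv2.INTER_CUBIC)
    for gs,col in(([.020,.041,.029,.053],(0,0,255)),([.029,.041,.020,.053],(0,255,0))):
        for q,g in zip(C,gs):
            for sg in(-1,1):
                L=[(-.039,g/2+.0015,.0),(-.039,g/2+.0015,.044),(-.039,g/2+.0085,.062),(.039,g/2+.0085,.062),(.039,g/2+.0015,.044),(.039,g/2+.0015,0)]
                P=[proj(p,[*(q+u*x+v*sg*y),.014+z]) for x,y,z in L]
                P=np.array([((a-c0+.5)*k,(b-r0+.5)*k) for a,b in P],np.int32)
                cv2.polylines(im,[P],False,col,1)
    cv2.imwrite(f'pics/ov_{n}.png',im)
E
```

```text
[[ 0.599 -0.152]
 [ 0.581 -0.226]
 [ 0.564 -0.3  ]
 [ 0.546 -0.374]]
```

View pics/ov_s.png

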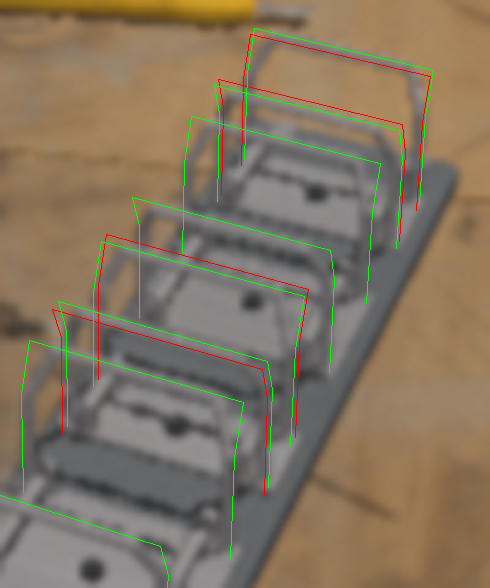

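View pics/ov_t.png

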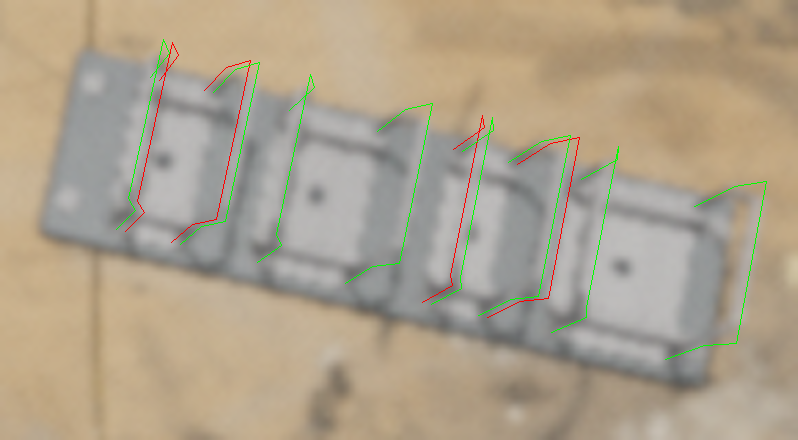

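```bash
python3 - <<'E'
from h import *
import pickle
s,t=pickle.load(open('st.pkl','rb'))
print('b4 -y hoop',tri(t,(525.3,210.3),s,(302.7,386.1)))
for z in(.05,.062,.07,.076): print(z,atz(t,(525.3,210.3),z),atz(s,(302.7,386.1),z),'b1 +y',atz(s,(358.3,291.3),z))
im=np.zeros((600,800,3),np.uint8)
a=cv2.resize(t["color"][180:240,395:530,::-1],(798,355),interpolation=cv2.INTER_LANCZOS4); im[:355,:798]=a
b=cv2.resize(s["color"][283:320,325:385,::-1],None,fx=6.6,fy=6.6,interpolation=cv2.INTER_LANCZOS4); im[356:356+b.shape[0],:b.shape[1]]=b
b=cv2.resize(s["color"][320:357,300:360,::-1],None,fx=6.6,fy=6.6,interpolation=cv2.INTER_LANCZOS4); im[356:356+b.shape[0],400:400+b.shape[1]]=b
im=cv2.convertScaleAbs(im,alpha=1.6,beta=-60)
cv2.imwrite('pics/d.png',im)
E
```

```text
b4 -y hoop (array([ 0.543, -0.408,  0.072]), np.float64(0.0006487513818968808))
0.05 [ 0.547 -0.418  0.05 ] [ 0.539 -0.385  0.05 ] b1 +y [ 0.6   -0.096  0.05 ]
0.062 [ 0.545 -0.412  0.062] [ 0.542 -0.398  0.062] b1 +y [ 0.601 -0.115  0.062]
0.07 [ 0.544 -0.409  0.07 ] [ 0.543 -0.406  0.07 ] b1 +y [ 0.602 -0.127  0.07 ]
0.076 [ 0.542 -0.406  0.076] [ 0.545 -0.412  0.076] b1 +y [ 0.603 -0.136  0.076]
```

View pics/d.png

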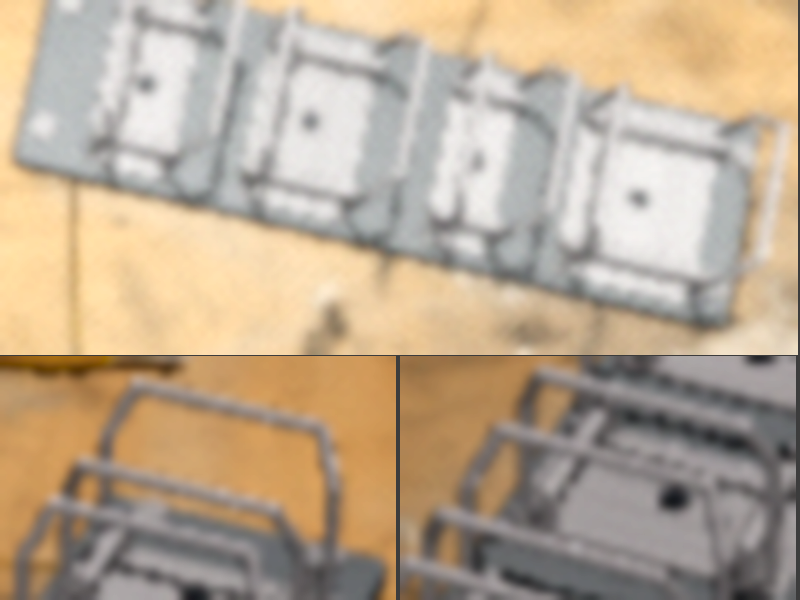

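>>> step_arm:
  commands:
    - [[0,0,0,0,0,-0.16,84],[0,0,0,0,0,-0.16,84],[-47.5,-18,0,0,0,0,84],[-47.5,-18,0,0,0,0,84],[-47.5,-18,0,0,0,0,84],[-47.5,-18,0,0,0,0,84],[-47.5,-18,0,0,0,0,84],[-47.5,-18,0,0,0,0,84],[-47.5,-18,0,0,0,0,84],[0,0,20,0,0,0,84],[0,0,20,0,0,0,84],[0,0,0,0,0,0,84]]

```text
time: 3.5
tool_pos: [0.5234, 0.3717, 0.3622]
ee_rot: [-3.139, -0.004, 3.094]
wrist_force: [0.3, 0.6, 0.7]
width: 0.0838
finger_force: 0.0
```

```bash
cat >> h.py <<'E'
def go(x,y,z,yaw):
    o=robot.get_obs(); P=o["tool_pos"]; r=o["ee_rot"]; d=np.array([x,y,z])-P
    X=np.array([np.cos(yaw),np.sin(yaw),0]); Y=np.array([np.sin(yaw),-np.cos(yaw),0])
    w=(yaw-r[2]+np.pi)%(2*np.pi)-np.pi
    print('t',round(o["time"],2),'pos',P,'rot',r,'F',o["wrist_force"],'w',round(o["width"],4),'| after wz',round(-w,3),'shift mm',np.round(1000*np.array([d@X,d@Y,-d[2]]),1))
E
python3 - <<'E'
from h import *
go(.523,.372,.304,np.pi-.046)
t=eyes.snapshot("top"); save(t,"t1.png")
cv2.imwrite('pics/t1c.png',cv2.resize(t["color"][140:340,100:350,::-1],None,fx=3,fy=3,interpolation=cv2.INTER_CUBIC))
E
```

```text
t 3.5 pos [0.523 0.372 0.362] rot [-3.139 -0.004  3.094] F [0.275 0.614 0.73 ] w 0.0838 | after wz -0.001 shift mm [ 0.5  0.3 58.2]
```

View pics/t1c.png

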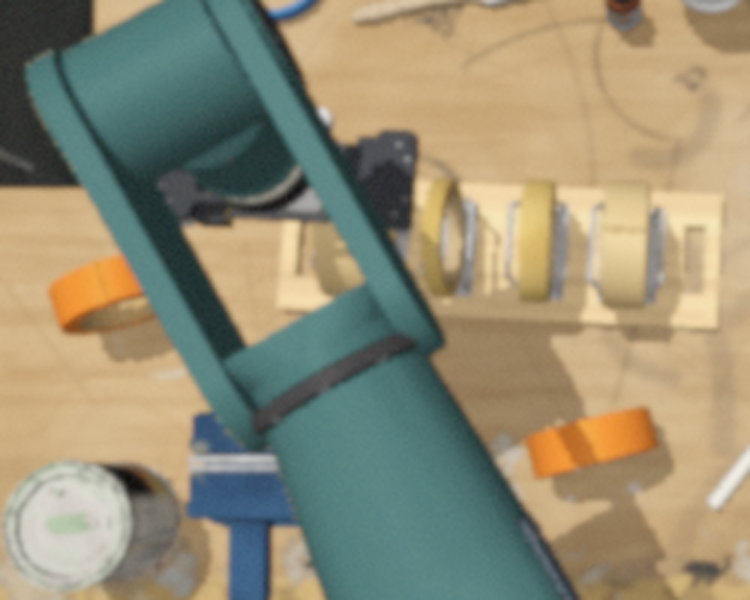

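The gripper hangs over the 48 mm roll (crop ~345,250), and the other rolls sit clear at 440, 538 and 625. I'll descend and grip.

>>> step_arm:
  commands:
    - [[0,0,20,0,0,0,84],[0,0,20,0,0,0,84],[0,0,18,0,0,0,84],[0,0,0,0,0,0,40],[0,0,0,0,0,0,40],[0,0,0,0,0,0,40],[0,0,0,0,0,0,40],[0,0,0,0,0,0,40]]

```text
time: 4.55
tool_pos: [0.5236, 0.3721, 0.3072]
ee_rot: [3.141, 0.001, 3.095]
wrist_force: [1.3, 0.2, 0.3]
width: 0.041
finger_force: 0.1
```

```bash
python3 - <<'E'
from h import *
go(.523,.372,.304,np.pi-.046)
s=eyes.snapshot("scene")
cv2.imwrite('pics/s1c.png',cv2.resize(s["color"][80:280,220:440,::-1],None,fx=3,fy=3,interpolation=cv2.INTER_CUBIC))
E
```

```text
t 4.55 pos [0.524 0.372 0.307] rot [3.141 0.001 3.095] F [1.255 0.224 0.263] w 0.041 | after wz -0.001 shift mm [ 0.5 -0.1  3.2]
```

View pics/s1c.png

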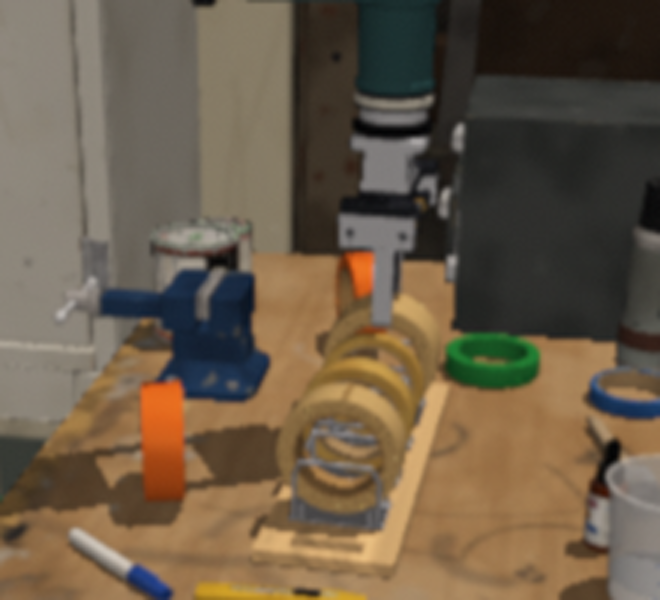

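>>> step_arm:
  commands:
    - [[0,0,0,0,0,0,30],[0,0,0,0,0,0,30],[0,0,0,0,0,0,30]]

```text
time: 4.97
tool_pos: [0.5235, 0.372, 0.3067]
ee_rot: [3.142, -0.0, 3.095]
wrist_force: [0.4, 0.5, -0.1]
width: 0.0298
finger_force: 0.1
```

```bash
python3 - <<'E'
from h import *
s=eyes.snapshot("scene"); t=eyes.snapshot("top")
for X in([.5235,.352,.108],[.5235,.372,.108],[.5235,.392,.108]): print(proj(s,X),proj(t,X))
print(cyl(s,np.array([.523,.372,.078]),-.046,.056,.048),cyl(s,np.array([.518,.219,.074]),-.046,.052,.024),cyl(s,np.array([.514,.146,.075]),-.046,.054,.036))
a=cv2.resize(s["color"][160:250,305:375,::-1],None,fx=6,fy=6,interpolation=cv2.INTER_CUBIC)
b=cv2.resize(t["color"][185:255,185:255,::-1],None,fx=5,fy=5,interpolation=cv2.INTER_CUBIC)
im=np.zeros((540,780,3),np.uint8); im[:540,:420]=a; im[:350,425:775]=b; cv2.imwrite('pics/e.png',im)
E
```

```text
[347.491 189.189] [224.146 214.75 ]
[348.265 186.838] [216.018 214.735]
[349.019 184.546] [207.889 214.72 ]
[327.835 175.849 367.359 216.631] [319.737 198.413 359.063 237.141] [312.183 206.797 356.002 250.752]
```

View pics/e.png

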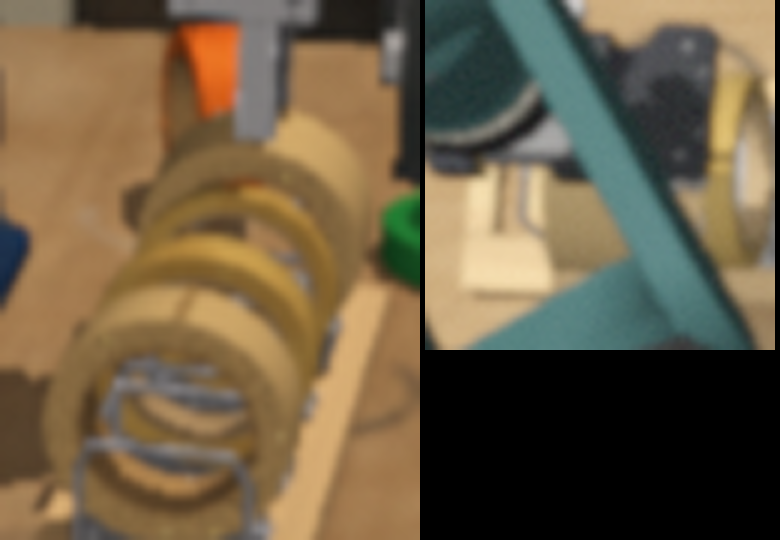

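>>> step_arm:
  commands:
    - [[0,0,0,0,0,0,84],[0,0,0,0,0,0,84],[0,0,0,0,0,0,84],[0,0,0,0,0,0,84],[0,0,0,0,0,0,84],[0,0,-50,0,0,0,84],[0,0,-50,0,0,0,84],[50,0,0,0,0,0,84],[50,0,0,0,0,0,84],[50,0,0,0,0,0,84],[50,0,0,0,0,0,84],[50,0,0,0,0,0,84],[50,0,0,0,0,0,84],[0,0,0,0,0,0,84]]

```text
time: 6.82
tool_pos: [0.2213, 0.3859, 0.4074]
ee_rot: [3.14, 0.001, 3.099]
wrist_force: [0.8, -0.3, 0.4]
width: 0.0844
finger_force: 0.0
```

```bash
python3 - <<'E'
from h import *
import pickle
s0,t0=pickle.load(open('st.pkl','rb'))
go(.523,.372,.304,np.pi-.046)
s=eyes.snapshot("scene"); t=eyes.snapshot("top"); pickle.dump((s,t),open('st2.pkl','wb'))
for p,n in((s,'scene'),(t,'top')):
    for r in models.masks_of(p,"roll_48"):
        ys,xs=np.nonzero(r["mask"]); print(n,np.round(r["xy"]),round(r["confidence"],2),xs.min(),xs.max(),ys.min(),ys.max())
k=5.3
f=lambda p:cv2.resize(p["color"][185:250,190:265,::-1],None,fx=k,fy=k,interpolation=cv2.INTER_CUBIC)
g=lambda p:cv2.resize(p["color"][165:215,310:380,::-1],None,fx=k,fy=k,interpolation=cv2.INTER_CUBIC)
a=np.hstack([f(t0),f(t)]); b=np.hstack([g(s0),g(s)]); b=np.hstack([b,np.zeros((b.shape[0],a.shape[1]-b.shape[1],3),np.uint8)])
cv2.imwrite('pics/f.png',np.vstack([a,b])[:600,:800])
E
```

```text
t 6.83 pos [0.221 0.386 0.407] rot [3.14  0.001 3.099] F [ 0.833 -0.33   0.393] w 0.0844 | after wz 0.004 shift mm [-302.    -0.   103.4]
scene [273. 228.] 0.89 267 281 207 246
scene [344. 208.] 0.83 325 357 199 235
scene [354. 186.] 0.83 329 366 176 206
scene [347. 196.] 0.61 329 361 190 224
scene [338. 173.] 0.6 332 347 163 190
scene [350. 316.] 0.6 332 376 286 331
scene [334. 221.] 0.55 312 354 207 250
top [137. 235.] 0.78 117 162 223 251
top [307. 224.] 0.77 300 316 200 241
top [244. 219.] 0.72 240 255 200 238
top [162. 174.] 0.71 148 189 163 202
top [219. 216.] 0.58 204 232 195 239
top [280. 221.] 0.56 272 285 200 240
top [298. 288.] 0.56 276 318 275 298
```

View pics/f.png

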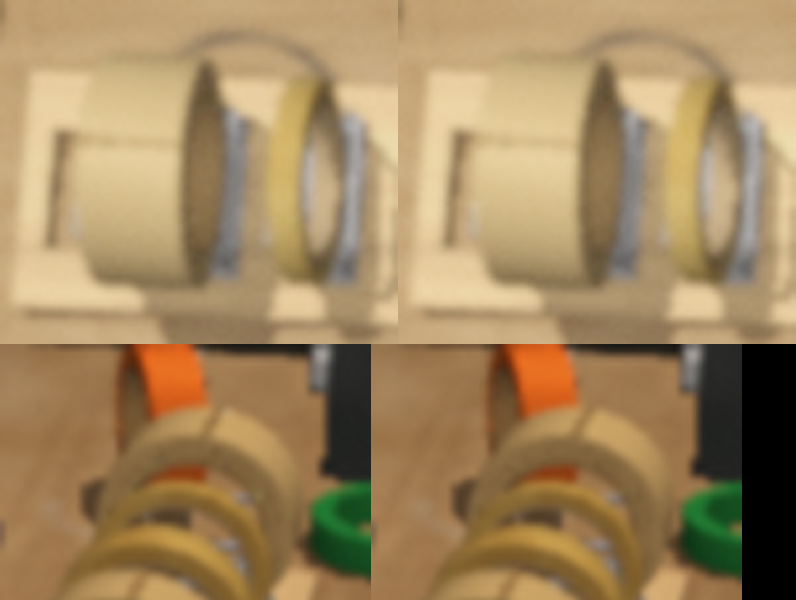

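```bash
python3 - <<'E'
from h import *
import pickle
s,t=pickle.load(open('st2.pkl','rb'))
for n,k,(r0,r1,c0,c1),sl in(('s1c',3,(80,280,220,440),None),('e',6,(160,250,305,375),(540,420))):
    im=cv2.imread(f'pics/{n}.png')
    if sl: im=im[:sl[0],:sl[1]]
    lo=cv2.resize(im,(c1-c0,r1-r0),interpolation=cv2.INTER_AREA).astype(int)
    d=np.abs(lo-s["color"][r0:r1,c0:c1,::-1]).sum(2)
    print(n); 
    for r in range(162,196,2): 
        q=np.nonzero(d[r-r0]>60)[0]+c0; q=q[(q>325)&(q<375)]
        print(r,q.min() if len(q) else '',q.max() if len(q) else '',len(q),end=' | ')
for w in(.041,.030):
  for sg in(-1,1):
    for x in(-.008,.008):
      for thick in (0,.0125):
        y=.372+sg*(w/2+thick); print(w,sg,x,thick,proj(s,[.5235+x,y,.108]),proj(s,[.5235+x,y,.138]))
E
```

```text
s1c
162 333 358 26 | 164 344 355 12 | 166 344 350 7 | 168 344 353 10 | 170 344 353 10 | 172 344 353 10 | 174 344 353 10 | 176 344 353 10 | 178 340 353 14 | 180 337 351 15 | 182 336 349 14 | 184 334 354 14 | 186 333 357 9 | 188 344 348 5 | 190 342 344 3 | 192 338 344 7 | 194   0 | e
162 333 358 26 | 164 344 356 13 | 166 344 350 7 | 168 344 353 10 | 170 344 353 10 | 172 344 353 10 | 174 344 352 9 | 176 344 352 9 | 178 342 353 12 | 180 337 351 15 | 182 336 349 14 | 184 334 355 12 | 186 333 358 9 | 188 343 360 10 | 190 341 361 7 | 192 338 362 11 | 194 356 356 1 | 0.041 -1 -0.008 0 [344.755 189.064] [345.085 179.344]
0.041 -1 -0.008 0.0125 [344.239 190.562] [344.567 180.778]
0.041 -1 0.008 0 [350.191 189.434] [350.574 179.702]
0.041 -1 0.008 0.0125 [349.718 190.938] [350.1   181.141]
0.041 1 -0.008 0 [346.391 184.313] [346.728 174.801]
0.041 1 -0.008 0.0125 [346.873 182.913] [347.211 173.462]
0.041 1 0.008 0 [351.689 184.666] [352.076 175.142]
0.041 1 0.008 0.0125 [352.131 183.261] [352.519 173.799]
0.03 -1 -0.008 0 [344.98  188.412] [345.31  178.721]
0.03 -1 -0.008 0.0125 [344.467 189.9  ] [344.796 180.144]
0.03 -1 0.008 0 [350.397 188.78 ] [350.78  179.077]
0.03 -1 0.008 0.0125 [349.927 190.273] [350.309 180.505]
0.03 1 -0.008 0 [346.176 184.936] [346.512 175.396]
0.03 1 -0.008 0.0125 [346.662 183.526] [346.999 174.048]
0.03 1 0.008 0 [351.493 185.292] [351.879 175.74 ]
0.03 1 0.008 0.0125 [351.937 183.877] [352.325 174.387]
```

```bash
python3 - <<'E'
from h import *
import pickle
s,t=pickle.load(open('st2.pkl','rb'))
R=Ro.from_euler('xyz',[3.14,.001,3.099]).as_matrix(); P=np.array([.2213,.3859,.4074])
im=s["color"][:,:,::-1].copy(); c=[proj(s,P+R@[0,y,z]) for y in(-.0545,-.042,.042,.0545) for z in(.102,.180,.199)]
print(np.round(c,1)); u=np.mean(c,0).astype(int)
r0,c0=u[1]-50,u[0]-60; k=6
im=cv2.resize(im[r0:r0+100,c0:c0+120],None,fx=k,fy=k,interpolation=cv2.INTER_CUBIC)
for q in c: cv2.circle(im,tuple(((q+.5-[c0,r0])*k).astype(int)),3,(0,0,255),-1)
cv2.imwrite('pics/g.png',im)
E
```

```text
[[240.8 118. ]
 [242.6 145.4]
 [243.  151.8]
 [242.4 117.1]
 [244.1 144.2]
 [244.6 150.6]
 [252.4 111.1]
 [253.8 137. ]
 [254.1 143.1]
 [253.8 110.2]
 [255.1 136. ]
 [255.5 142.1]]
```

View pics/g.png

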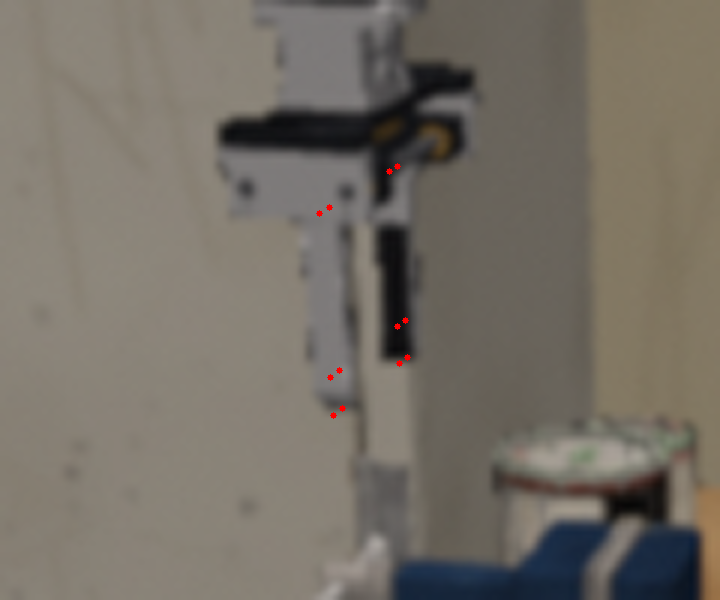

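The tool geometry matches: the fingertips at crop (340,405) and (405,358) sit within about 1.5 px of prediction. The roll has not moved, so I'll try again 10 mm deeper.

>>> step_arm:
  commands:
    - [[-50,0,0,0,0,0,84],[-50,0,0,0,0,0,84],[-50,0,0,0,0,0,84],[-50,0,0,0,0,0,84],[-50,0,0,0,0,0,84],[-52,0,0,0,0,0,84],[0,0,35,0,0,0,84],[0,0,35,0,0,0,84],[0,0,20,0,0,0,84],[0,0,20,0,0,0,84],[0,0,0,0,0,0,84],[0,0,0,0,0,0,60],[0,0,0,0,0,0,60],[0,0,0,0,0,0,44],[0,0,0,0,0,0,44],[0,0,0,0,0,0,44],[0,0,0,0,0,0,44]]

```text
time: 9.15
tool_pos: [0.5255, 0.372, 0.2968]
ee_rot: [3.141, 0.0, 3.095]
wrist_force: [0.8, 1.1, 0.1]
width: 0.0442
finger_force: 0.2
```

>>> step_arm:
  commands:
    - [[0,0,0,0,0,0,0],[0,0,0,0,0,0,0],[0,0,0,0,0,0,0],[0,0,0,0,0,0,0],[0,0,0,0,0,0,0],[0,0,0,0,0,0,0]]

```text
time: 9.9
tool_pos: [0.5255, 0.3719, 0.2967]
ee_rot: [3.142, 0.0, 3.095]
wrist_force: [-0.9, 0.0, 0.3]
width: 0.0245
finger_force: 30.4
```

```bash
python3 - <<'E'
from h import *
import pickle
s0,t0=pickle.load(open('st2.pkl','rb'))
go(.523,.372,.304,np.pi-.046)
s=eyes.snapshot("scene"); t=eyes.snapshot("top")
R=Ro.from_euler('xyz',robot.get_obs()["ee_rot"]).as_matrix(); P=robot.get_obs()["tool_pos"]
k=7
def cr(p,r0,r1,c0,c1,k,pts):
    im=cv2.resize(p["color"][r0:r1,c0:c1,::-1],None,fx=k,fy=k,interpolation=cv2.INTER_CUBIC)
    for q in pts: cv2.circle(im,tuple(((q+.5-[c0,r0])*k).astype(int)),3,(0,0,255),-1)
    return im
pt=[P+R@[0,y,z] for y in(-.0125,0,.0125) for z in(.15,.18,.199)]
a=cr(s,150,220,315,375,8,[proj(s,x) for x in pt]); 
b=cr(t,190,245,190,250,5,[])
im=np.zeros((560,800,3),np.uint8); im[:560,:480]=a; im[:275,490:790]=b; cv2.imwrite('pics/i.png',im)
d=np.abs(s["color"].astype(int)-s0["color"]).sum(2)>80; ys,xs=np.nonzero(d[190:260,300:400]); print('below-tip change px',len(ys))
for r in models.masks_of(s,"roll_48"):
        ys,xs=np.nonzero(r["mask"]); print(np.round(r["xy"]),round(r["confidence"],2),xs.min(),xs.max(),ys.min(),ys.max())
E
```

```text
t 9.9 pos [0.526 0.372 0.297] rot [3.142 0.    3.095] F [-0.932  0.035  0.277] w 0.0245 | after wz -0.001 shift mm [ 2.5  0.  -7.3]
below-tip change px 263
[356. 189.] 0.94 330 365 179 206
[384. 198.] 0.9 368 399 191 208
[272. 223.] 0.71 267 281 207 246
[348. 194.] 0.64 329 360 190 224
[345. 208.] 0.64 323 357 199 235
[334. 222.] 0.63 312 354 207 250
```

View pics/i.png

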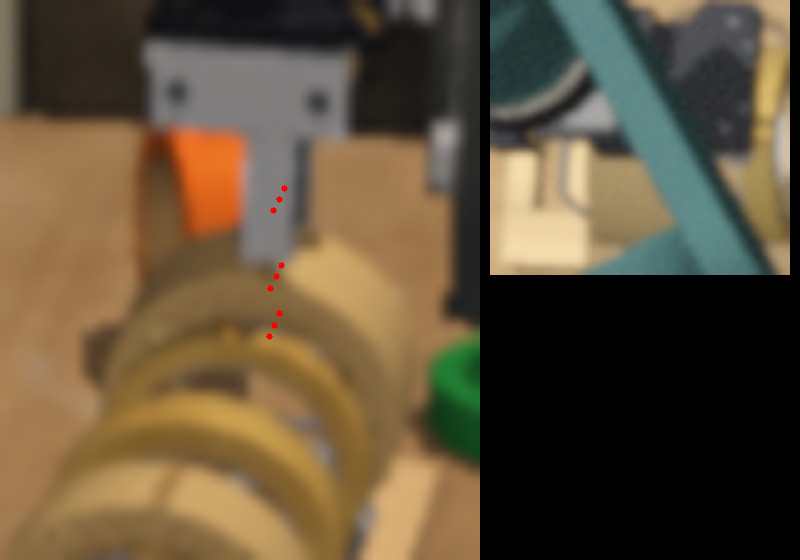

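>>> step_arm:
  commands:
    - [[0,0,-10,0,0,0,0],[0,0,-15,0,0,0,0],[0,0,-25,0,0,0,0],[0,0,-30,0,0,0,0],[0,0,-30,0,0,0,0],[0,0,-30,0,0,0,0],[0,0,0,0,0,0,0],[0,0,0,0,0,0,0]]

```text
time: 11.05
tool_pos: [0.5254, 0.3718, 0.4358]
ee_rot: [-3.141, -0.001, 3.095]
wrist_force: [0.4, 0.0, -2.8]
width: 0.0244
finger_force: 30.4
```

```bash
python3 - <<'E'
from h import *
go(.523,.372,.304,np.pi-.046)
s=eyes.snapshot("scene"); t=eyes.snapshot("top")
for p,n in((s,'scene'),(t,'top')):
    for r in models.masks_of(p,"roll_48"):
        ys,xs=np.nonzero(r["mask"]); print(n,np.round(r["xy"]),round(r["confidence"],2),xs.min(),xs.max(),ys.min(),ys.max(),p["color"][r["mask"]].mean(0))
a=cv2.resize(s["color"][110:230,300:400,::-1],None,fx=5,fy=5,interpolation=cv2.INTER_CUBIC)
b=cv2.resize(t["color"][175:250,190:320,::-1],(290,167),interpolation=cv2.INTER_CUBIC)
im=np.zeros((600,800,3),np.uint8); im[:600,:500]=a; im[:167,505:795]=b; cv2.imwrite('pics/j.png',im)
E
```

```text
t 11.05 pos [0.525 0.372 0.436] rot [-3.141 -0.001  3.095] F [ 0.447  0.031 -2.813] w 0.0244 | after wz -0.001 shift mm [  2.4   0.  131.8]
scene [274. 225.] 0.97 266 282 206 247 [177.908  81.568  27.255]
scene [336. 222.] 0.89 312 355 207 250 [134.408 105.727  66.674]
scene [342. 182.] 0.89 332 348 168 192 [148.155  76.501  31.597]
scene [346. 193.] 0.79 328 359 191 212 [136.317 102.863  51.016]
scene [349. 158.] 0.77 328 368 132 173 [120.864  93.964  58.287]
scene [383. 201.] 0.7 368 399 191 208 [32.692 90.299 38.527]
scene [343. 205.] 0.66 321 357 199 237 [140.799 109.675  62.533]
scene [344. 339.] 0.29 317 365 303 355 [122.228 118.2   117.495]
top [203. 220.] 0.89 193 213 210 232 [157.614 138.201 100.38 ]
top [278. 220.] 0.69 272 285 200 240 [192.326 166.647 107.632]
top [243. 218.] 0.64 240 255 200 238 [166.118 144.054 100.882]
top [127. 241.] 0.63 116 141 229 251 [198.518 133.853  65.993]
top [308. 224.] 0.6 300 316 200 242 [209.884 186.188 139.421]
top [299. 289.] 0.58 275 318 275 299 [212.507 132.811  57.223]
```

```bash
python3 - <<'E'
from h import *
s=eyes.snapshot("scene"); t=eyes.snapshot("top")
for w,R in((48,.056),(36,.054),(24,.052),(24,.056)):
  for z in(.217,.205): print(w,R,z,cyl(s,np.array([.5255,.372,z]),-.046,R,w/1000),cyl(t,np.array([.5255,.372,z]),-.046,R,w/1000))
def bm(p,r0,r1,c0,c1):
    for r in range(r0,r1,2): print(r,' '.join('%3d,%3d'%(c[0],c[2]) for c in p["color"][r,c0:c1:2]))
bm(t,214,236,184,226)
E
```

```text
48 0.056 0.217 [329.49  129.563 370.785 172.401] [186.511 179.094 221.431 230.574]
48 0.056 0.205 [329.416 133.729 370.552 176.383] [188.154 180.486 222.52  231.361]
36 0.054 0.217 [330.585 130.756 369.846 171.081] [189.641 180.129 218.679 229.55 ]
36 0.054 0.205 [330.507 134.931 369.616 175.055] [191.241 181.509 219.801 230.349]
24 0.052 0.217 [331.673 131.956 368.9   169.769] [192.755 181.164 215.917 228.526]
24 0.052 0.205 [331.591 136.141 368.673 173.735] [194.314 182.532 217.071 229.336]
24 0.056 0.217 [330.303 130.552 370.295 171.099] [192.204 179.348 216.327 230.32 ]
24 0.056 0.205 [330.226 134.748 370.062 175.055] [193.776 180.737 217.472 231.109]
214 211,137 212,136 210,134 209,134 200,124 173,106 168,103 172,106 171,106 170,104 165,108 128,129  94,132  91,132  88,129  90,131  88,129  75,111  43, 65  47, 62 126,129
216 214,141 213,139 212,139 212,137 202,128 171,104 168,104 168,104 167,103 169,104 169,104 151,106 104,124  90,131  93,132  88,129  91,131  85,124  57, 88  35, 55  69, 76
218 213,139 213,138 212,138 211,135 204,130 171,105 165,101 165,100 166,101 167,102 166,101 
[... 755 characters left out ...]
,130  85,124
228 206,130 207,130 210,134 209,132 214,137 214,141 153, 92 141, 85 141, 84 141, 84 144, 85 145, 86 145, 87 146, 88 138, 96 100,111  89,129  89,130  88,130  91,132  90,130
230 208,132 210,133 208,132 207,130 213,137 225,152 186,118 151, 92 141, 85 143, 84 145, 87 145, 88 134, 87 117, 97  93,103  70,103  82,120  89,131  88,130  87,128  86,127
232 209,132 207,130 207,130 207,130 217,142 230,158 229,156 217,146 213,142 212,142 205,139 179,131 104,112  78,109  69,104  66,100  69,102  83,124  88,128  87,127  81,123
234 205,130 208,132 210,133 211,134 222,147 237,164 238,165 238,164 235,165 219,159 170,141 112,128  79,116  74,112  67,103  66, 98  60, 90  71,108  81,123  78,119  79,119
```

View pics/j.png

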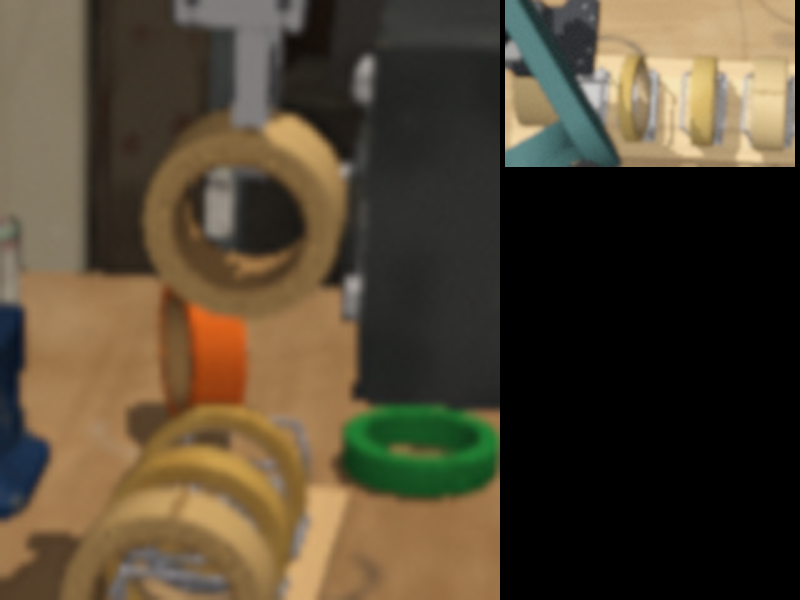

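>>> step_arm:
  commands:
    - [[0,0,0,0,0,0.095,0],[0,0,0,0,0,0.095,0],[-7,-24,0,0,0,0,0],[-13,-48,0,0,0,0,0],[-13,-48,0,0,0,0,0],[-13,-48,0,0,0,0,0],[-13,-48,0,0,0,0,0],[-13,-48,0,0,0,0,0],[-13,-48,0,0,0,0,0],[-13,-48,0,0,0,0,0],[-13,-48,0,0,0,0,0],[-13,-48,0,0,0,0,0],[-13,-48,0,0,0,0,0],[-13,-48,0,0,0,0,0],[-13,-48,0,0,0,0,0],[-13,-48,0,0,0,0,0],[-13,-48,0,0,0,0,0],[-6,-24,0,0,0,0,0],[0,0,0,0,0,0,0],[0,0,0,0,0,0,0]]

```text
time: 13.85
tool_pos: [0.5463, -0.3731, 0.4364]
ee_rot: [3.14, -0.001, 2.905]
wrist_force: [0.2, 0.1, -2.0]
width: 0.0242
finger_force: 30.2
```

```bash
python3 - <<'E'
from h import *
from scipy.optimize import least_squares
go(.546,-.374,.303,np.pi-.237)
s=eyes.snapshot("scene"); t=eyes.snapshot("top"); o=robot.get_obs(); P=o["tool_pos"]
best={}
for p,n in((s,'scene'),(t,'top')):
    for r in models.masks_of(p,"roll_48"):
        ys,xs=np.nonzero(r["mask"]); bb=(xs.min()-.5,ys.min()-.5,xs.max()+.5,ys.max()+.5)
        print(n,np.round(r["xy"]),round(r["confidence"],2),bb,p["color"][r["mask"]].mean(0))
c=np.array([P[0],P[1],P[2]-.218])
for dy in(0,-.012):
    q=c+dy*np.array([.234,.972,0]); print(dy,q,cyl(s,q,-.237,.056,.048),cyl(t,q,-.237,.056,.048))
E
```

```text
t 13.85 pos [ 0.546 -0.373  0.436] rot [ 3.14  -0.001  2.905] F [ 0.164  0.099 -1.955] w 0.0242 | after wz 0.001 shift mm [  0.1  -1.  133.4]
scene [386. 200.] 0.79 (np.float64(367.5), np.float64(190.5), np.float64(400.5), np.float64(209.5)) [ 42.727 100.694  44.689]
scene [344. 228.] 0.71 (np.float64(324.5), np.float64(202.5), np.float64(357.5), np.float64(235.5)) [151.227 119.397  71.494]
scene [303. 302.] 0.64 (np.float64(261.5), np.float64(256.5), np.float64(345.5), np.float64(338.5)) [141.888 111.583  69.771]
scene [344. 240.] 0.6 (np.float64(321.5), np.float64(208.5), np.float64(354.5), np.float64(250.5)) [150.184 118.189  74.13 ]
scene [358. 201.] 0.51 (np.float64(352.5), np.float64(195.5), np.float64(359.5), np.float64(211.5)) [148.418 112.855  56.964]
top [136. 236.] 0.94 (np.float64(115.5), np.float64(222.5), np.float64(161.5), np.float64(251.5)) [192.427 125.779  58.942]
top [244. 220.] 0.92 (np.float64(239.5), np.float64(198.5), np.float64(255.5), np.float64(238.5)) [180.69  157.667 111.17 ]
top [530. 204.] 0.91 (np.float64(517.5), np.float64(188.5), np.float64(548.5), np.float64(224.5)) [142.94  121.091  85.708]
top [163. 171.] 0.74 (np.float64(147.5), np.float64(163.5), np.float64(188.5), np.float64(201.5)) [ 77.631 154.602  85.678]
top [296. 287.] 0.7 (np.float64(274.5), np.float64(274.5), np.float64(319.5), np.float64(299.5)) [219.107 139.051  59.042]
top [309. 224.] 0.56 (np.float64(299.5), np.float64(199.5), np.float64(316.5), np.float64(242.5)) [206.77  182.985 135.849]
0 [ 0.546 -0.372  0.219] [266.458 250.403 350.46  334.447] [516.723 168.996 563.571 223.117]
-0.012 [ 0.544 -0.384  0.219] [262.361 254.014 347.619 339.316] [521.767 170.242 569.167 224.368]
```

```bash
python3 - <<'E'
from h import *
from scipy.optimize import least_squares
s=eyes.snapshot("scene"); o=robot.get_obs(); P=o["tool_pos"]
c=np.array([P[0],P[1],P[2]-.218]); Y=np.array([.234,.972,0]); X=np.array([.972,-.234,0])
B=[r for r in models.masks_of(s,"roll_48") if abs(r["xy"][0]-303)<15 and abs(r["xy"][1]-300)<20]
m=B[0]["mask"]; ys,xs=np.nonzero(m); b=np.array([xs.min()-.5,ys.min()-.5,xs.max()+.5,ys.max()+.5]); print(b)
# silhouette IoU incl. hole, grid
def sil(q,R,w):
    im=np.zeros((480,640),np.uint8); th=np.linspace(0,2*np.pi,80)
    def ring(r,k): return np.array([proj(s,q+r*np.cos(a)*X+r*np.sin(a)*np.array([0,0,1])+k*w/2*Y) for a in th])
    h=cv2.convexHull(np.r_[ring(R,1),ring(R,-1)].astype(np.float32)); cv2.fillConvexPoly(im,np.round(h*16).astype(np.int32),1,8,4)
    a=np.zeros_like(im);b=np.zeros_like(im)
    for i,k in((a,1),(b,-1)): cv2.fillPoly(i,[np.round(ring(.038,k)*16).astype(np.int32)],1,8,4)
    im[(a&b)>0]=0; return im>0
res=[]
for w in(.024,.036,.048):
  for dy in np.arange(-.02,.011,.002):
    for dz in(-.004,0,.004):
      for dx in(-.004,0,.004):
        S=sil(c+dy*Y+dx*X+[0,0,dz],.056,w); res.append(((S&m).sum()/(S|m).sum(),w,dy,dz,dx))
for w in(.024,.036,.048): print(sorted([r for r in res if r[1]==w],reverse=True)[:3])
E
```

```text
[262.5 255.5 345.5 337.5]
[(np.float64(0.7192614351657575), 0.024, np.float64(-0.02), 0, 0), (np.float64(0.7165404040404041), 0.024, np.float64(-0.018000000000000002), 0, 0), (np.float64(0.7111111111111111), 0.024, np.float64(-0.016000000000000004), 0, 0)]
[(np.float64(0.8299979368681659), 0.036, np.float64(-0.014000000000000005), 0, 0), (np.float64(0.8236269430051814), 0.036, np.float64(-0.010000000000000009), -0.004, -0.004), (np.float64(0.8224864413850647), 0.036, np.float64(-0.00800000000000001), -0.004, -0.004)]
[(np.float64(0.8653846153846154), 0.048, np.float64(-0.004000000000000014), -0.004, -0.004), (np.float64(0.863960396039604), 0.048, np.float64(-0.006000000000000012), -0.004, -0.004), (np.float64(0.8597597006105968), 0.048, np.float64(-0.00800000000000001), -0.004, -0.004)]
```

```bash
cat > fit.py <<'E'
from h import *
from scipy.optimize import least_squares
def fitroll(w,R,yaw,hgt,n=3):
    o=robot.get_obs(); P=o["tool_pos"]; Y=np.array([-np.sin(yaw),np.cos(yaw),0]); X=np.array([np.cos(yaw),np.sin(yaw),0]); c=P-[0,0,hgt]
    bb={'scene':[],'top':[]}; pic={}
    for i in range(n):
        for cam in bb:
            p=eyes.snapshot(cam); pic[cam]=p; u=proj(p,c)
            for r in models.masks_of(p,f"roll_{w}"):
                if np.hypot(*(np.array(r["xy"])-u))<35 and r["mask"].sum()>150:
                    ys,xs=np.nonzero(r["mask"]); bb[cam].append([xs.min()-.5,ys.min()-.5,xs.max()+.5,ys.max()+.5]); break
    s,t=np.median(bb['scene'],0),np.median(bb['top'],0); print(bb)
    f=lambda q:np.r_[(cyl(pic['scene'],c+q[0]*X+q[1]*Y+[0,0,q[2]],yaw,R,w/1000)-s),(cyl(pic['top'],c+q[0]*X+q[1]*Y+[0,0,q[2]],yaw,R,w/1000)-t)[[0,3]],200*q[2]]
    r=least_squares(f,[0,0,0],loss='soft_l1'); print('dx,dy,dz mm',r.x*1000,'res',r.fun,'pos',c+r.x[0]*X+r.x[1]*Y+[0,0,r.x[2]])
    g=lambda q:f(q)[:4].tolist()+[200*q[2],200*q[0]]
    r=least_squares(g,[0,0,0]); print('scene only',r.x*1000,r.fun)
E
python3 - <<'E'
from fit import *
fitroll(48,.056,-.237,.218)
t=eyes.snapshot("top"); im=t["color"]
for r in range(180,232,4): print(r,' '.join('%d,%d'%(im[r,c,0],im[r,c,2]) for c in range(506,534,2)))
E
```

```text
{'scene': [[np.float64(262.5), np.float64(255.5), np.float64(345.5), np.float64(337.5)], [np.float64(262.5), np.float64(257.5), np.float64(344.5), np.float64(339.5)], [np.float64(261.5), np.float64(256.5), np.float64(345.5), np.float64(338.5)]], 'top': [[np.float64(519.5), np.float64(187.5), np.float64(550.5), np.float64(225.5)], [np.float64(519.5), np.float64(188.5), np.float64(550.5), np.float64(224.5)], [np.float64(519.5), np.float64(188.5), np.float64(551.5), np.float64(224.5)]]}
dx,dy,dz mm [-2.564 -8.192 -3.677] res [-0.389 -1.701  1.199  0.93  -0.059  0.859 -0.735] pos [ 0.542 -0.38   0.215]
scene only [-4.28  -5.518 -6.201] [-0.434 -1.214  0.669  0.932 -1.24  -0.856]
180 194,138 190,130 190,128 191,130 194,130 193,129 193,128 194,130 191,136 182,122 156,114 100,94 48,52 63,70
184 184,124 179,120 180,120 185,122 188,124 191,126 195,127 198,130 202,134 198,135 146,113 95,92 57,56 49,51
188 194,130 191,126 190,125 186,121 184,120 185,122 190,124 196,128 195,129 172,116 116,104 106,104 115,106 136,104
192 195,138 196,138 194,136 187,127 185,125 190,128 196,130 198,133 184,121 154
[... 333 characters left out ...]
4 120,69 136,75 144,79 145,79 148,82 155,85
208 197,194 193,191 193,190 195,191 192,190 163,163 147,144 119,91 112,63 125,67 132,71 135,75 135,73 139,77
212 194,191 194,191 194,192 194,191 182,179 148,151 142,144 119,98 107,61 111,62 108,58 120,65 135,73 135,80
216 194,191 192,189 194,191 190,187 144,143 104,107 106,108 106,93 107,66 108,62 106,63 104,60 110,63 127,75
220 193,191 194,190 193,190 155,153 116,116 105,109 107,108 122,104 126,96 122,100 118,77 115,72 121,73 120,70
224 157,153 177,174 165,162 132,130 111,111 108,110 104,103 120,107 125,113 128,105 130,95 130,96 129,93 124,92
228 138,136 146,143 132,129 97,96 105,105 114,113 119,108 129,97 126,94 126,99 121,97 113,86 112,86 119,91
```

>>> step_arm:
  commands:
    - [[2,9,0,0,0,0,0],[0,0,40,0,0,0,0],[0,0,35,0,0,0,0],[0,0,10,0,0,0,0],[0,0,6,0,0,0,0],[0,0,6,0,0,0,0],[0,0,0,0,0,0,0]]

```text
time: 15.68
tool_pos: [0.5464, -0.3646, 0.3405]
ee_rot: [-3.141, 0.001, 2.905]
wrist_force: [0.9, -0.1, -2.2]
width: 0.024
finger_force: 30.2
```

```bash
python3 - <<'E'
from fit import *
go(.546,-.374,.297,np.pi-.237); fitroll(48,.056,-.237,.22)
E
```

```text
t 15.68 pos [ 0.546 -0.365  0.34 ] rot [-3.141  0.001  2.905] F [ 0.926 -0.095 -2.166] w 0.024 | after wz 0.0 shift mm [-1.8 -9.2 43.5]
{'scene': [[np.float64(266.5), np.float64(309.5), np.float64(343.5), np.float64(384.5)], [np.float64(266.5), np.float64(308.5), np.float64(344.5), np.float64(384.5)], [np.float64(267.5), np.float64(309.5), np.float64(344.5), np.float64(384.5)]], 'top': [[np.float64(499.5), np.float64(183.5), np.float64(525.5), np.float64(229.5)], [np.float64(498.5), np.float64(198.5), np.float64(525.5), np.float64(228.5)], [np.float64(499.5), np.float64(185.5), np.float64(524.5), np.float64(227.5)]]}
dx,dy,dz mm [-2.836 -7.58  -1.679] res [ 0.002 -2.636  0.735  1.373  0.029  3.143 -0.336] pos [ 0.542 -0.371  0.119]
scene only [-4.558 -4.757 -5.369] [ 0.011 -1.891  0.255  1.63  -1.074 -0.912]
```

>>> step_arm:
  commands:
    - [[0,0,5,0,0,0,0],[0,0,5,0,0,0,0],[0,0,5,0,0,0,0],[0,0,0,0,0,0,0]]

```text
time: 16.77
tool_pos: [0.5462, -0.3644, 0.3236]
ee_rot: [3.141, -0.002, 2.905]
wrist_force: [0.5, 0.9, -3.5]
width: 0.0241
finger_force: 30.2
```

>>> step_arm:
  commands:
    - [[0,0,5,0,0,0,0],[0,0,5,0,0,0,0],[0,0,5,0,0,0,0],[0,0,4,0,0,0,0],[0,0,0,0,0,0,0]]

```text
time: 17.4
tool_pos: [0.5462, -0.3645, 0.305]
ee_rot: [3.141, -0.001, 2.905]
wrist_force: [0.5, 0.2, -2.6]
width: 0.024
finger_force: 30.2
```

>>> step_arm:
  commands:
    - [[0,0,3,0,0,0,0],[0,0,2,0,0,0,0],[0,0,2,0,0,0,0],[0,0,0,0,0,0,0]]

```text
time: 17.9
tool_pos: [0.5465, -0.3645, 0.2993]
ee_rot: [-3.141, 0.001, 2.905]
wrist_force: [0.1, 0.7, -0.4]
width: 0.0237
finger_force: 30.2
```

>>> step_arm:
  commands:
    - [[0,0,0,0,0,0,40],[0,0,0,0,0,0,60],[0,0,0,0,0,0,84],[0,0,0,0,0,0,84],[0,0,0,0,0,0,84],[0,0,0,0,0,0,84],[0,0,-20,0,0,0,84],[0,0,-40,0,0,0,84],[0,0,-50,0,0,0,84],[0,0,-30,0,0,0,84],[50,0,0,0,0,0,84],[50,0,0,0,0,0,84],[50,0,0,0,0,0,84],[0,0,0,0,0,0,84]]

```text
time: 19.65
tool_pos: [0.3981, -0.3284, 0.4409]
ee_rot: [-3.14, 0.002, 2.903]
wrist_force: [0.6, 0.0, -0.4]
width: 0.0839
finger_force: 0.0
```

```bash
cat >> fit.py <<'E'
def seen(w,R,yaw,c,n=3):
    Y=np.array([-np.sin(yaw),np.cos(yaw),0]); X=np.array([np.cos(yaw),np.sin(yaw),0]); bb={'scene':[],'top':[]}; pic={}
    for i in range(n):
        for cam in bb:
            p=eyes.snapshot(cam); pic[cam]=p; u=proj(p,c)
            L=[r for r in models.masks_of(p,f"roll_{w}") if np.hypot(*(np.array(r["xy"])-u))<18 and r["mask"].sum()>150]
            if L:
                r=min(L,key=lambda r:np.hypot(*(np.array(r["xy"])-u))); ys,xs=np.nonzero(r["mask"]); bb[cam].append([xs.min()-.5,ys.min()-.5,xs.max()+.5,ys.max()+.5])
    print({k:np.array(v) for k,v in bb.items()})
    for k in bb: print(k,'pred',cyl(pic[k],c,yaw,R,w/1000))
    if bb['scene'] and bb['top']:
        s,t=np.median(bb['scene'],0),np.median(bb['top'],0)
        f=lambda q:np.r_[cyl(pic['scene'],c+q[0]*X+q[1]*Y+[0,0,q[2]],yaw,R,w/1000)-s,cyl(pic['top'],c+q[0]*X+q[1]*Y+[0,0,q[2]],yaw,R,w/1000)-t]
        r=least_squares(f,[0,0,0],loss='soft_l1'); print('off mm',r.x*1000,'res',r.fun)
E
python3 - <<'E'
from fit import *
go(.521,.296,.44,np.pi-.046); seen(48,.056,-.237,np.array([.546,-.374,.077]))
E
```

```text
t 19.65 pos [ 0.398 -0.328  0.441] rot [-3.14   0.002  2.903] F [ 0.582  0.036 -0.373] w 0.0839 | after wz -0.193 shift mm [-94.1 629.4   0.9]
{'scene': array([[270.5, 329.5, 346.5, 405.5],
       [270.5, 329.5, 346.5, 405.5],
       [270.5, 329.5, 346.5, 406.5]]), 'top': array([[494.5, 185.5, 530.5, 231.5],
       [495.5, 184.5, 531.5, 230.5],
       [493.5, 186.5, 531.5, 231.5]])}
scene pred [269.685 329.979 346.777 407.53 ]
top pred [494.283 185.019 533.151 232.424]
off mm [-0.612  2.651  0.069] res [-0.35  -0.602  0.494  0.689 -1.235 -0.5    0.546  0.907]
```

>>> step_arm:
  commands:
    - [[0,0,0,0,0,-0.097,70],[0,0,0,0,0,-0.096,60],[-7.2,48.4,0,0,0,0,60],[-7.2,48.4,0,0,0,0,60],[-7.2,48.4,0,0,0,0,60],[-7.2,48.4,0,0,0,0,60],[-7.2,48.4,0,0,0,0,60],[-7.2,48.4,0,0,0,0,60],[-7.2,48.4,0,0,0,0,60],[-7.2,48.4,0,0,0,0,60],[-7.2,48.4,0,0,0,0,60],[-7.2,48.4,0,0,0,0,60],[-7.2,48.4,0,0,0,0,60],[-7.2,48.4,0,0,0,0,60],[-7.2,48.4,0,0,0,0,60],[0,0,40,0,0,0,60],[0,0,40,0,0,0,60],[0,0,0,0,0,0,60]]

```text
time: 22.5
tool_pos: [0.5209, 0.2951, 0.3541]
ee_rot: [-3.137, -0.008, 3.098]
wrist_force: [0.0, -0.1, -0.2]
width: 0.0598
finger_force: 0.0
```

```bash
python3 - <<'E'
from fit import *
go(.520,.296,.288,np.pi-.046)
E
```

```text
t 22.5 pos [0.521 0.295 0.354] rot [-3.137 -0.008  3.098] F [ 0.001 -0.145 -0.179] w 0.0598 | after wz 0.003 shift mm [ 0.9  0.9 66.1]
```

>>> step_arm:
  commands:
    - [[0,1,15,0,0,0,60],[0,0,15,0,0,0,60],[0,0,15,0,0,0,60],[0,0,15,0,0,0,60],[0,0,6,0,0,0,60],[0,0,0,0,0,0,60],[0,0,0,0,0,0,30],[0,0,0,0,0,0,0],[0,0,0,0,0,0,0],[0,0,0,0,0,0,0],[0,0,0,0,0,0,0],[0,0,0,0,0,0,0],[0,0,0,0,0,0,0]]

```text
time: 24.12
tool_pos: [0.5216, 0.2962, 0.2927]
ee_rot: [3.142, 0.0, 3.098]
wrist_force: [1.3, 0.5, -0.1]
width: 0.0151
finger_force: 30.0
```

>>> step_arm:
  commands:
    - [[0,0,-15,0,0,0,0],[0,0,-30,0,0,0,0],[0,0,-45,0,0,0,0],[0,0,-50,0,0,0,0],[0,0,0,0,0,0.097,0],[0,0,0,0,0,0.096,0],[-15,-47.5,0,0,0,0,0],[-15,-47.5,0,0,0,0,0],[-15,-47.5,0,0,0,0,0],[-15,-47.5,0,0,0,0,0],[-15,-47.5,0,0,0,0,0],[-15,-47.5,0,0,0,0,0],[-15,-47.5,0,0,0,0,0],[-15,-47.5,0,0,0,0,0],[-15,-47.5,0,0,0,0,0],[-15,-47.5,0,0,0,0,0],[-15,-47.5,0,0,0,0,0],[-15,-47.5,0,0,0,0,0],[0,0,0,0,0,0,0],[0,0,0,0,0,0,0]]

```text
time: 26.62
tool_pos: [0.5628, -0.2999, 0.4331]
ee_rot: [3.141, 0.0, 2.905]
wrist_force: [0.7, 0.6, -0.5]
width: 0.0148
finger_force: 30.0
```

```bash
python3 - <<'E'
from fit import *
go(.564,-.300,.292,np.pi-.237); fitroll(15,.050,-.237,.222)
E
```

```text
t 26.62 pos [ 0.563 -0.3    0.433] rot [3.141 0.    2.905] F [ 0.745  0.616 -0.518] w 0.0148 | after wz 0.0 shift mm [ -1.2   0.2 141.1]
{'scene': [[np.float64(294.5), np.float64(244.5), np.float64(356.5), np.float64(302.5)], [np.float64(296.5), np.float64(243.5), np.float64(357.5), np.float64(302.5)], [np.float64(295.5), np.float64(242.5), np.float64(356.5), np.float64(302.5)]], 'top': [[np.float64(491.5), np.float64(180.5), np.float64(511.5), np.float64(211.5)], [np.float64(491.5), np.float64(169.5), np.float64(512.5), np.float64(210.5)], [np.float64(491.5), np.float64(169.5), np.float64(511.5), np.float64(211.5)]]}
dx,dy,dz mm [-2.322  0.02  -1.597] res [ 0.081 -0.615  0.626  0.421  0.136  1.766 -0.319] pos [ 0.561 -0.299  0.21 ]
scene only [-2.611 -0.449 -1.551] [-0.208 -0.551  0.355  0.507 -0.31  -0.522]
```

>>> step_arm:
  commands:
    - [[-2.5,1,30,0,0,0,0],[0,0,35,0,0,0,0],[0,0,20,0,0,0,0],[0,0,6,0,0,0,0],[0,0,6,0,0,0,0],[0,0,0,0,0,0,0]]

```text
time: 27.98
tool_pos: [0.5656, -0.2999, 0.3363]
ee_rot: [-3.141, 0.001, 2.905]
wrist_force: [0.2, 0.3, -0.5]
width: 0.0148
finger_force: 30.0
```

>>> step_arm:
  commands:
    - [[0,0,5,0,0,0,0],[0,0,5,0,0,0,0],[0,0,0,0,0,0,0]]

```text
time: 28.35
tool_pos: [0.5654, -0.2997, 0.325]
ee_rot: [3.141, -0.001, 2.905]
wrist_force: [-0.2, 0.4, -0.7]
width: 0.0148
finger_force: 30.0
```

>>> step_arm:
  commands:
    - [[0,0,5,0,0,0,0],[0,0,5,0,0,0,0],[0,0,0,0,0,0,0]]

```text
time: 28.72
tool_pos: [0.5654, -0.2997, 0.3148]
ee_rot: [3.141, -0.001, 2.905]
wrist_force: [-0.7, -0.4, -0.7]
width: 0.0148
finger_force: 30.0
```

>>> step_arm:
  commands:
    - [[0,0,5,0,0,0,0],[0,0,5,0,0,0,0],[0,0,4,0,0,0,0],[0,0,0,0,0,0,0]]

```text
time: 29.22
tool_pos: [0.5654, -0.2997, 0.301]
ee_rot: [3.141, -0.001, 2.905]
wrist_force: [-0.3, -0.7, -0.8]
width: 0.0147
finger_force: 30.0
```

>>> step_arm:
  commands:
    - [[0,0,3,0,0,0,0],[0,0,2,0,0,0,0],[0,0,0,0,0,0,0]]

```text
time: 29.6
tool_pos: [0.5655, -0.2997, 0.2964]
ee_rot: [3.141, -0.0, 2.905]
wrist_force: [-0.1, -0.2, -1.4]
width: 0.0143
finger_force: 30.0
```

>>> step_arm:
  commands:
    - [[0,0,2,0,0,0,0],[0,0,1,0,0,0,0],[0,0,0,0,0,0,0]]

```text
time: 29.98
tool_pos: [0.5655, -0.2998, 0.2935]
ee_rot: [3.141, -0.0, 2.905]
wrist_force: [0.3, 0.4, 0.1]
width: 0.0148
finger_force: 30.0
```

>>> step_arm:
  commands:
    - [[0,0,0,0,0,0,24],[0,0,0,0,0,0,40],[0,0,0,0,0,0,40],[0,0,0,0,0,0,40],[0,0,-20,0,0,0,40],[0,0,-40,0,0,0,40],[0,0,-50,0,0,0,40],[0,0,-35,0,0,0,40],[50,0,0,0,0,0,60],[50,0,0,0,0,0,70],[50,0,0,0,0,0,70],[0,0,0,0,0,0,70]]

```text
time: 31.48
tool_pos: [0.4172, -0.2636, 0.4408]
ee_rot: [-3.14, 0.003, 2.903]
wrist_force: [0.4, -0.6, -0.5]
width: 0.07
finger_force: 0.0
```

```bash
python3 - <<'E'
from fit import *
go(.519,.2205,.44,np.pi-.046); seen(15,.05,-.237,np.array([.564,-.300,.070]))
E
```

```text
t 31.48 pos [ 0.417 -0.264  0.441] rot [-3.14   0.003  2.903] F [ 0.428 -0.554 -0.496] w 0.07 | after wz -0.192 shift mm [-79.4 488.3   0.8]
{'scene': array([], dtype=float64), 'top': array([[471.5, 182.5, 490.5, 222.5],
       [472.5, 182.5, 490.5, 221.5],
       [472.5, 183.5, 490.5, 220.5]])}
scene pred [298.568 316.282 355.548 370.036]
top pred [472.133 182.551 493.611 222.034]
```

>>> step_arm:
  commands:
    - [[0,0,0,0,0,-0.096,64],[0,0,0,0,0,-0.096,64],[-7.9,48.8,0,0,0,0,64],[-7.9,48.8,0,0,0,0,64],[-7.9,48.8,0,0,0,0,64],[-7.9,48.8,0,0,0,0,64],[-7.9,48.8,0,0,0,0,64],[-7.9,48.8,0,0,0,0,64],[-7.9,48.8,0,0,0,0,64],[-7.9,48.8,0,0,0,0,64],[-7.9,48.8,0,0,0,0,64],[-7.9,48.8,0,0,0,0,64],[0,0,40,0,0,0,64],[0,0,40,0,0,0,64],[0,0,0,0,0,0,64]]

```text
time: 33.95
tool_pos: [0.5197, 0.2194, 0.3544]
ee_rot: [-3.139, -0.008, 3.097]
wrist_force: [-0.1, 0.1, -0.4]
width: 0.0639
finger_force: 0.0
```

>>> step_arm:
  commands:
    - [[0,0,15,0,0,0,64],[0,0,15,0,0,0,64],[0,0,15,0,0,0,64],[0,0,15,0,0,0,64],[0,0,8,0,0,0,64],[0,0,0,0,0,0,64],[0,0,0,0,0,0,30],[0,0,0,0,0,0,0],[0,0,0,0,0,0,0],[0,0,0,0,0,0,0],[0,0,0,0,0,0,0],[0,0,0,0,0,0,0],[0,0,0,0,0,0,0]]

```text
time: 35.58
tool_pos: [0.5205, 0.2194, 0.2909]
ee_rot: [3.141, 0.0, 3.097]
wrist_force: [0.1, -0.4, 0.8]
width: 0.0234
finger_force: 30.0
```

>>> step_arm:
  commands:
    - [[0,0,-15,0,0,0,0],[0,0,-30,0,0,0,0],[0,0,-45,0,0,0,0],[0,0,-55,0,0,0,0],[0,0,0,0,0,0.096,0],[0,0,0,0,0,0.096,0],[-20.7,-42.7,0,0,0,0,0],[-20.7,-42.7,0,0,0,0,0],[-20.7,-42.7,0,0,0,0,0],[-20.7,-42.7,0,0,0,0,0],[-20.7,-42.7,0,0,0,0,0],[-20.7,-42.7,0,0,0,0,0],[-20.7,-42.7,0,0,0,0,0],[-20.7,-42.7,0,0,0,0,0],[0,0,0,0,0,0,0],[0,0,0,0,0,0,0]]

```text
time: 37.58
tool_pos: [0.6012, -0.1512, 0.4359]
ee_rot: [3.141, -0.0, 2.905]
wrist_force: [-0.6, 0.1, -1.1]
width: 0.0236
finger_force: 30.0
```

```bash
python3 - <<'E'
from fit import *
go(.6015,-.1516,.292,np.pi-.237); fitroll(24,.052,-.237,.219,2)
E
```

```text
t 37.58 pos [ 0.601 -0.151  0.436] rot [ 3.141 -0.     2.905] F [-0.564  0.141 -1.149] w 0.0236 | after wz 0.0 shift mm [ -0.3  -0.3 143.9]
{'scene': [[np.float64(329.5), np.float64(203.5), np.float64(385.5), np.float64(258.5)]], 'top': []}
  return _methods._mean(a, axis=axis, dtype=dtype,
  ret = ret.dtype.type(ret / rcount)
Traceback (most recent call last):
  File "fit.py", line 14, in fitroll
    r=least_squares(f,[0,0,0],loss='soft_l1'); print('dx,dy,dz mm',r.x*1000,'res',r.fun,'pos',c+r.x[0]*X+r.x[1]*Y+[0,0,r.x[2]])
ValueError: Residuals are not finite in the initial point.
```

```bash
python3 - <<'E'
from h import *
s=eyes.snapshot("scene")
for dy in (0,-.01): print(cyl(s,np.array([.599,-.151,.217])+dy*np.array([.234,.972,0]),-.237,.052,.024))
E
```

```text
[330.457 202.658 387.852 259.242]
[328.442 204.568 386.348 261.645]
```

>>> step_arm:
  commands:
    - [[0,0,30,0,0,0,0],[0,0,35,0,0,0,0],[0,0,18,0,0,0,0],[0,0,6,0,0,0,0],[0,0,6,0,0,0,0],[0,0,0,0,0,0,0]]

```text
time: 38.78
tool_pos: [0.6015, -0.1516, 0.3414]
ee_rot: [-3.142, 0.001, 2.905]
wrist_force: [-0.1, -0.4, -1.2]
width: 0.0238
finger_force: 30.0
```

>>> step_arm:
  commands:
    - [[0,0,5,0,0,0,0],[0,0,5,0,0,0,0],[0,0,0,0,0,0,0]]

```text
time: 39.15
tool_pos: [0.6012, -0.1515, 0.33]
ee_rot: [3.141, -0.001, 2.905]
wrist_force: [-0.4, -0.1, -1.2]
width: 0.0235
finger_force: 30.0
```

>>> step_arm:
  commands:
    - [[0,0,5,0,0,0,0],[0,0,5,0,0,0,0],[0,0,5,0,0,0,0],[0,0,0,0,0,0,0]]

```text
time: 39.65
tool_pos: [0.6012, -0.1515, 0.3148]
ee_rot: [3.141, -0.002, 2.905]
wrist_force: [-0.1, 0.4, -1.4]
width: 0.0235
finger_force: 30.0
```

Clean entry, no side force. Down to just above the seat (about 0.292).

>>> step_arm:
  commands:
    - [[0,0,5,0,0,0,0],[0,0,5,0,0,0,0],[0,0,5,0,0,0,0],[0,0,4,0,0,0,0],[0,0,0,0,0,0,0]]

```text
time: 40.28
tool_pos: [0.6012, -0.1515, 0.296]
ee_rot: [3.141, -0.001, 2.905]
wrist_force: [-0.3, 0.2, -1.5]
width: 0.0235
finger_force: 30.0
```

>>> step_arm:
  commands:
    - [[0,0,2,0,0,0,0],[0,0,1,0,0,0,0],[0,0,0,0,0,0,0]]

```text
time: 40.65
tool_pos: [0.6013, -0.1515, 0.2937]
ee_rot: [3.141, 0.0, 2.905]
wrist_force: [-0.1, 0.3, -1.5]
width: 0.0239
finger_force: 30.0
```

>>> step_arm:
  commands:
    - [[0,0,0,0,0,0,34],[0,0,0,0,0,0,48],[0,0,0,0,0,0,48],[0,0,0,0,0,0,48],[0,0,-20,0,0,0,48],[0,0,-40,0,0,0,48],[0,0,-50,0,0,0,48],[0,0,-37,0,0,0,48],[50,0,0,0,0,0,60],[50,0,0,0,0,0,70],[50,0,0,0,0,0,76],[0,0,0,0,0,0,76]]

```text
time: 42.15
tool_pos: [0.453, -0.1155, 0.4412]
ee_rot: [-3.142, 0.001, 2.905]
wrist_force: [0.1, -0.3, -0.4]
width: 0.0759
finger_force: 0.0
```

```bash
python3 - <<'E'
from fit import *
go(.517,.1455,.44,np.pi-.046); seen(24,.052,-.237,np.array([.599,-.152,.072]))
E
```

```text
t 42.15 pos [ 0.453 -0.115  0.441] rot [-3.142  0.001  2.905] F [ 0.103 -0.301 -0.447] w 0.0759 | after wz -0.191 shift mm [-52.  263.6   1.2]
{'scene': array([[329.5, 270.5, 382.5, 322.5],
       [329.5, 269.5, 382.5, 321.5],
       [328.5, 270.5, 382.5, 322.5]]), 'top': array([[413.5, 168.5, 435.5, 204.5],
       [413.5, 168.5, 434.5, 203.5],
       [414.5, 167.5, 434.5, 204.5]])}
scene pred [329.047 271.07  382.511 322.716]
top pred [414.004 167.657 435.656 209.52 ]
off mm [-0.015  2.093 -0.388] res [-0.07   0.243  0.291 -0.211 -0.303 -0.983  0.293  4.866]
```

>>> step_arm:
  commands:
    - [[0,0,0,0,0,-0.096,76],[0,0,0,0,0,-0.095,76],[-8.7,44,0,0,0,0,76],[-8.7,44,0,0,0,0,76],[-8.7,44,0,0,0,0,76],[-8.7,44,0,0,0,0,76],[-8.7,44,0,0,0,0,76],[-8.7,44,0,0,0,0,76],[0,0,40,0,0,0,76],[0,0,36,0,0,0,76],[0,0,0,0,0,0,76]]

```text
time: 44.12
tool_pos: [0.5191, 0.1451, 0.361]
ee_rot: [-3.14, -0.008, 3.096]
wrist_force: [-0.2, 0.1, 0.9]
width: 0.0757
finger_force: 0.0
```

>>> step_arm:
  commands:
    - [[0,0,15,0,0,0,76],[0,0,15,0,0,0,76],[0,0,15,0,0,0,76],[0,0,15,0,0,0,76],[0,0,10,0,0,0,76],[0,0,0,0,0,0,76],[0,0,0,0,0,0,40],[0,0,0,0,0,0,0],[0,0,0,0,0,0,0],[0,0,0,0,0,0,0],[0,0,0,0,0,0,0],[0,0,0,0,0,0,0],[0,0,0,0,0,0,0]]

```text
time: 45.75
tool_pos: [0.5198, 0.145, 0.2948]
ee_rot: [3.141, 0.0, 3.096]
wrist_force: [-0.2, 0.2, 0.1]
width: 0.0181
finger_force: 30.0
```

>>> step_arm:
  commands:
    - [[0,0,-15,0,0,0,0],[0,0,-30,0,0,0,0],[0,0,-45,0,0,0,0],[0,0,-55,0,0,0,0],[0,0,0,0,0,0.096,0],[0,0,0,0,0,0.095,0],[-18.6,-43.3,0,0,0,0,0],[-18.6,-43.3,0,0,0,0,0],[-18.6,-43.3,0,0,0,0,0],[-18.6,-43.3,0,0,0,0,0],[-18.6,-43.3,0,0,0,0,0],[-18.6,-43.3,0,0,0,0,0],[-18.6,-43.3,0,0,0,0,0],[-18.6,-43.3,0,0,0,0,0],[0,0,0,0,0,0,0],[0,0,0,0,0,0,0]]

```text
time: 47.75
tool_pos: [0.583, -0.2266, 0.4398]
ee_rot: [3.141, -0.0, 2.905]
wrist_force: [-0.9, 0.8, -1.2]
width: 0.0179
finger_force: 30.0
```

```bash
python3 - <<'E'
from fit import *
go(.5835,-.2266,.295,np.pi-.237); 
o=robot.get_obs(); P=o["tool_pos"]
for cam in("scene","top"):
  for i in range(2):
    p=eyes.snapshot(cam)
    for r in models.masks_of(p,"roll_36"):
        ys,xs=np.nonzero(r["mask"]); u=proj(p,P-[0,0,.22])
        if np.hypot(*(r["xy"]-u))<50: print(cam,round(r["confidence"],2),xs.min()-.5,ys.min()-.5,xs.max()+.5,ys.max()+.5)
  for dy in(0,-.009): print('pred',dy,cyl(p,P-[0,0,.22]+[-.0023,.0006,-.0015]+dy*np.array([.234,.972,0]),-.237,.054,.036))
try: fitroll(36,.054,-.237,.220,2)
except Exception as e: print('x')
E
```

```text
t 47.75 pos [ 0.583 -0.227  0.44 ] rot [ 3.141 -0.     2.905] F [-0.901  0.767 -1.173] w 0.0179 | after wz -0.0 shift mm [ -0.4   0.1 144.8]
scene 0.79 307.5 216.5 373.5 282.5
scene 0.9 307.5 217.5 373.5 281.5
scene 0.61 329.5 272.5 382.5 321.5
pred 0 [311.281 215.284 377.537 281.079]
pred -0.009 [309.132 217.249 375.985 283.634]
top 0.87 413.5 167.5 434.5 209.5
top 0.52 459.5 172.5 472.5 203.5
top 0.76 501.5 185.5 531.5 209.5
pred 0 [456.144 155.417 490.52  206.44 ]
pred -0.009 [459.924 156.344 494.644 207.37 ]
{'scene': [[np.float64(307.5), np.float64(216.5), np.float64(373.5), np.float64(281.5)], [np.float64(307.5), np.float64(216.5), np.float64(373.5), np.float64(281.5)]], 'top': [[np.float64(459.5), np.float64(171.5), np.float64(473.5), np.float64(203.5)], [np.float64(459.5), np.float64(171.5), np.float64(472.5), np.float64(203.5)]]}
dx,dy,dz mm [-5.584 -8.764  0.169] res [ 0.085 -0.707  0.833  0.607  0.024  5.025  0.034] pos [ 0.576 -0.233  0.22 ]
scene only [-6.189 -8.413 -0.291] [-0.151 -0.595  0.536  0.66  -0.058 -1.238]
```

>>> step_arm:
  commands:
    - [[-2,9,0,0,0,0,0],[0,0,30,0,0,0,0],[0,0,35,0,0,0,0],[0,0,18,0,0,0,0],[0,0,6,0,0,0,0],[0,0,6,0,0,0,0],[0,0,0,0,0,0,0]]

```text
time: 49.42
tool_pos: [0.5873, -0.2184, 0.3454]
ee_rot: [-3.141, 0.001, 2.905]
wrist_force: [-0.2, -0.5, -1.7]
width: 0.0177
finger_force: 30.0
```

>>> step_arm:
  commands:
    - [[0,0,5,0,0,0,0],[0,0,5,0,0,0,0],[0,0,0,0,0,0,0]]

```text
time: 49.8
tool_pos: [0.5871, -0.2183, 0.334]
ee_rot: [3.141, -0.001, 2.905]
wrist_force: [-0.3, -0.3, -2.3]
width: 0.0179
finger_force: 30.0
```

>>> step_arm:
  commands:
    - [[0,0,5,0,0,0,0],[0,0,5,0,0,0,0],[0,0,5,0,0,0,0],[0,0,0,0,0,0,0]]

```text
time: 50.3
tool_pos: [0.587, -0.2183, 0.3187]
ee_rot: [3.141, -0.002, 2.905]
wrist_force: [0.4, 0.2, -1.3]
width: 0.0177
finger_force: 30.0
```

>>> step_arm:
  commands:
    - [[0,0,5,0,0,0,0],[0,0,5,0,0,0,0],[0,0,5,0,0,0,0],[0,0,4,0,0,0,0],[0,0,0,0,0,0,0]]

```text
time: 50.92
tool_pos: [0.5871, -0.2183, 0.3]
ee_rot: [3.141, -0.001, 2.905]
wrist_force: [0.2, 0.9, -1.6]
width: 0.0177
finger_force: 30.0
```

>>> step_arm:
  commands:
    - [[0,0,2,0,0,0,0],[0,0,1,0,0,0,0],[0,0,0,0,0,0,0]]

```text
time: 51.3
tool_pos: [0.5872, -0.2183, 0.2977]
ee_rot: [3.141, 0.0, 2.905]
wrist_force: [0.4, -0.6, -1.9]
width: 0.0176
finger_force: 30.0
```

>>> step_arm:
  commands:
    - [[0,0,0,0,0,0,30],[0,0,0,0,0,0,44],[0,0,0,0,0,0,44],[0,0,0,0,0,0,44],[0,0,-20,0,0,0,44],[0,0,-40,0,0,0,44],[0,0,-50,0,0,0,44],[0,0,-37,0,0,0,44],[50,0,0,0,0,0,60],[50,0,0,0,0,0,70],[50,0,0,0,0,0,76],[50,0,0,0,0,0,76],[0,0,0,0,0,0,76]]

```text
time: 52.92
tool_pos: [0.3904, -0.1705, 0.4454]
ee_rot: [-3.141, 0.002, 2.904]
wrist_force: [1.2, -0.8, -0.3]
width: 0.0763
finger_force: 0.0
```

```bash
python3 - <<'E'
from fit import *
go(.517,.1455,.44,np.pi-.046)
for w,R,c in((36,.054,[.5815,-.226,.074]),(24,.052,[.599,-.152,.072]),(15,.05,[.564,-.300,.070]),(48,.056,[.546,-.374,.077])):
    print(w); seen(w,R,-.237,np.array(c),2)
E
```

```text
t 52.92 pos [ 0.39  -0.171  0.445] rot [-3.141  0.002  2.904] F [ 1.155 -0.833 -0.258] w 0.0763 | after wz -0.192 shift mm [-111.9  321.5    5.4]
36
{'scene': array([[311.5, 287.5, 371.5, 346.5],
       [301.5, 314.5, 355.5, 361.5]]), 'top': array([[440.5, 174.5, 468.5, 216.5],
       [440.5, 173.5, 468.5, 217.5]])}
scene pred [311.631 286.95  373.041 347.449]
top pred [439.943 172.874 468.703 217.452]
off mm [ -6.529  -6.791 -15.754] res [ 0.444 -5.793  4.555  1.403 -0.104  3.564  0.319  4.548]
24
{'scene': array([[330.5, 270.5, 382.5, 320.5],
       [329.5, 269.5, 382.5, 321.5]]), 'top': array([[413.5, 168.5, 433.5, 208.5],
       [413.5, 168.5, 434.5, 208.5]])}
scene pred [329.047 271.07  382.511 322.716]
top pred [414.004 167.657 435.656 209.52 ]
off mm [-0.392  3.359  1.009] res [-0.495 -0.205  0.336  0.325 -0.695 -1.115  0.404  0.786]
15
{'scene': array([], dtype=float64), 'top': array([[472.5, 182.5, 490.5, 221.5],
       [471.5, 182.5, 490.5, 221.5]])}
scene pred [298.568 316.282 355.548 370.036]
top pred [472.133 182.551 493.611 222.034]
48
{'scene': array([[270.5, 329.5, 346.5, 405.5],
       [270.5, 330.5, 345.5, 405.5]]), 'top': array([[500.5, 185.5, 531.5, 208.5],
       [499.5, 185.5, 531.5, 208.5]])}
scene pred [269.685 329.979 346.777 407.53 ]
top pred [494.283 185.019 533.151 232.424]
off mm [-0.381  1.944  0.177] res [-0.439 -0.868  0.979  1.    -6.441 -0.533  0.87  23.879]
```

```bash
python3 -c "
from h import *
print(robot.close_job())"
```

```text
the job is handed in; nothing more can be done
None
```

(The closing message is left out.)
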